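Fill the jar carrier, hook its lid on and latch it

ROBOT

A 6-joint arm with a two-finger parallel gripper is mounted at the origin on the work surface. World frame = base frame: x ahead of the robot, y to its left, z up, the work surface at z = 0. Lengths are in m, angles in rad, forces in N, time in s.
With the tool pointing down it reaches from about 0.425 to 0.95 m from the base axis. Payload 3.5 kg.
Tool frame: the origin (TCP) lies at the very end of the fingers, on their centre line; the grasp point (between the pads) lies tcp_to_grasp behind it (tcp_to_grasp is the distance from the TCP to the grasp point, in m); z points along the fingers, y is the line along which they close (so a half turn about z gives the same grasp; the last joint's range is limited). The gripper opens to 85 mm and grips with 20 to 120 N. Pads are 22 mm wide; open, the fingers measure 114 mm over their backs; the gripper's body (76 mm by 85 mm) begins 54 mm behind the grasp point. The pads swing forward as they close: fully open they stand 13 mm farther back than shut.
Start: joints at [1.137, 0.286, 1.577, -0, 1.279, -0.15], TCP at [0.189, 0.648, 0.231] pointing down, gripper open.
Joint ranges: [-2.77, 2.77], [-0.9, 2.22], [0.21, 2.48], [-1.53, 4.67], [0.24, 2.81], [-2.84, 2.84]. Speed limits (rad/s): [2.79, 2.79, 3.14, 3.14, 3.14, 3.14].

INTERFACE

Orientations are given as a unit quaternion [x, y, z, w].
In Python, from cell import * gives the robot as it stands.
- The arm moves only by the tool play_rows, never from a script. Its argument "targets" is a list of rows, each a list of 5 numbers: the opening, from -1 (shut) to 1 (fully open), then the shift along the world's x, y, z in m, then the turn about the world's z in rad. A call has 1 to 10 rows; each row is the pose to reach, as a shift and turn from the pose commanded when the call began; what a row does not reach only later rows make up. A row lasts 1/12 s, in which the tool goes at most 41.7 mm and 7.16 degrees, less where a joint would pass 70% of its speed; a pose out of reach is approached as far as the arm can. A call with a gripper value outside its range is refused whole. The fingers move at their own pace and stop on an object; "grip_force" is the grip in N (left out, the last holds). Time passes only in rows, so rows that repeat a pose let the fingers close. It gives the time, the measured TCP pose, the force, the opening and the grip force at its end, in the units of the state.
- read_state(): the state, without advancing time (a new reading comes with each control period).
- camera(name): name is "side" or "top" or "wrist"; returns the picture (384x512x3 uint8, blue, green, red); there is no depth.
- get_calibration(name): a dict with "camera_matrix" (3x3 intrinsics, pixels), "R" (3x3) and "t" (3): a world point X has camera coordinates R X + t; the wrist camera has in their place "tool_from_camera" (4x4, takes a point from camera to tool coordinates, whose origin is the TCP and whose axes are the flange's). Camera axes: x right, y down, z forward; pixel columns grow to the right and rows downward; lengths in m; the calibration is good to about 2 mm. A picture is of the moment at which its call begins: read the wrist's pose just before it. get_calibration takes no time and is no camera call.
- hand_in(): hands the job in; it is judged then, once.
The state is a dict: "clock": time; "joint_pos": joint angles; "dq": joint speeds; "tau": joint torques, N m; "tool_pos": TCP position; "eef_rot": TCP orientation; "wrist_force": force on the tool from outside, world axes, zero at the start; "wrist_torque": the same for the moment, N m; "opening": finger opening in m; "gripper_force": force on a finger pad.
Only numpy, scipy, OpenCV 4.12 (cv2) and the standard library are available. Lean on these libraries where they do the work, as an engineer would, in place of code of your own. Each camera call takes 0.05 s, during which the arm holds its last target. There are 200 camera calls.

TASK

Fill up the delivery carrier with jars from the baking sheet until six jars stand in it, one upright in each pocket, and leave the jars that are left over standing on the sheet. Then fit the lid, grip up: hook one long edge under the carrier's lip and swing the other edge down until the lid lies flat on both ledges, and last swing the catch fully shut over it. Leave the bowl and the mug where they are.

Things in the scene. Friction and masses are not known exactly. Their poses are not given: they have to be found in the camera images.
- carrier: Grey plastic carrier, an open-topped box fixed to the table, outside 186 (x) x 250 (y) mm, 102 mm high; walls and floor 6 mm; origin under the centre of its floor, z up. Inside 174 x 238 mm (x -87 to 87). Ribs 15 mm high part its floor into six pockets. Inside both long (y) walls runs a ledge 10 mm wide, top at z = 88 mm, for the lid. Lip on the -x wall, catch on the +x wall
- lip (a point): middle of the free lower edge of the carrier's lip, carrier frame (-67, 0, 102) mm. The lip is a shelf 5 mm thick (z 102 to 107 mm) along the whole top of the -x wall and overhangs 20 mm inward (x -87 to -67 mm), with 14 mm between it and the ledge below. From lip to +x wall the opening is 154 mm, so the lid goes in only tilted, one edge under the lip first
- lid_grip (a point): The lid: loose aluminium panel 164 (x) x 228 (y) x 5 mm, 0.3 to 0.65 kg, flat on the table beside the carrier. This point: centre of its grip, a solid black bar in its middle 18 mm wide (x), 100 mm long (y), standing 34 mm above the panel; 22 mm above the lid's underside. The same both ways round: either 228 mm edge goes under the lip. In place: carrier frame (0, 0, 110) mm, 10 mm play in all in x, y
- tray: Black baking sheet fixed flat on the table, 270 (x) x 200 (y) mm, rim 12 mm high and 4 mm thick, floor 4 mm thick; origin under its centre. Six jars stand on it in two rows (y about -42, 42 mm) of three (x about -80, 0, 80 mm). It lies on one side of the carrier, the lid on the other; the sides change from start to start
- jar1_c (a point): Closed glass jar, standing: amber body 52 mm across, 40 mm high, with a paper band, sloping shoulder up to 46 mm, then a plain steel cap 36 mm across up to 76 mm (grip it there); 0.14 kg; this point is on its axis half-way up, 38 mm above its underside; z along the jar. May stand in the carrier from the start (one or two of jar1 to jar4 do, the others are absent)
- jar2_c (a point): Closed glass jar, standing: amber body 52 mm across, 40 mm high, with a paper band, sloping shoulder up to 46 mm, then a plain steel cap 36 mm across up to 76 mm (grip it there); 0.14 kg; this point is on its axis half-way up, 38 mm above its underside; z along the jar. May stand in the carrier from the start (one or two of jar1 to jar4 do, the others are absent)
- jar3_c (a point): Closed glass jar, standing: amber body 52 mm across, 40 mm high, with a paper band, sloping shoulder up to 46 mm, then a plain steel cap 36 mm across up to 76 mm (grip it there); 0.14 kg; this point is on its axis half-way up, 38 mm above its underside; z along the jar. May stand in the carrier from the start (one or two of jar1 to jar4 do, the others are absent)
- jar4_c (a point): Closed glass jar, standing: amber body 52 mm across, 40 mm high, with a paper band, sloping shoulder up to 46 mm, then a plain steel cap 36 mm across up to 76 mm (grip it there); 0.14 kg; this point is on its axis half-way up, 38 mm above its underside; z along the jar. May stand in the carrier from the start (one or two of jar1 to jar4 do, the others are absent)
- jar5_c (a point): Closed glass jar, standing: amber body 52 mm across, 40 mm high, with a paper band, sloping shoulder up to 46 mm, then a plain steel cap 36 mm across up to 76 mm (grip it there); 0.14 kg; this point is on its axis half-way up, 38 mm above its underside; z along the jar. Stands on the baking sheet at the start
- jar6_c (a point): Closed glass jar, standing: amber body 52 mm across, 40 mm high, with a paper band, sloping shoulder up to 46 mm, then a plain steel cap 36 mm across up to 76 mm (grip it there); 0.14 kg; this point is on its axis half-way up, 38 mm above its underside; z along the jar. Stands on the baking sheet at the start
- jar7_c (a point): Closed glass jar, standing: amber body 52 mm across, 40 mm high, with a paper band, sloping shoulder up to 46 mm, then a plain steel cap 36 mm across up to 76 mm (grip it there); 0.14 kg; this point is on its axis half-way up, 38 mm above its underside; z along the jar. Stands on the baking sheet at the start
- jar8_c (a point): Closed glass jar, standing: amber body 52 mm across, 40 mm high, with a paper band, sloping shoulder up to 46 mm, then a plain steel cap 36 mm across up to 76 mm (grip it there); 0.14 kg; this point is on its axis half-way up, 38 mm above its underside; z along the jar. Stands on the baking sheet at the start
- jar9_c (a point): Closed glass jar, standing: amber body 52 mm across, 40 mm high, with a paper band, sloping shoulder up to 46 mm, then a plain steel cap 36 mm across up to 76 mm (grip it there); 0.14 kg; this point is on its axis half-way up, 38 mm above its underside; z along the jar. Stands on the baking sheet at the start
- jar10_c (a point): Closed glass jar, standing: amber body 52 mm across, 40 mm high, with a paper band, sloping shoulder up to 46 mm, then a plain steel cap 36 mm across up to 76 mm (grip it there); 0.14 kg; this point is on its axis half-way up, 38 mm above its underside; z along the jar. Stands on the baking sheet at the start
- pocket1 (a point): centre of one of the six carrier pockets, 38 mm above its floor (where the centre of a jar standing there is): carrier frame (-30, -74, 44) mm
- pocket2 (a point): centre of one of the six carrier pockets, 38 mm above its floor (where the centre of a jar standing there is): carrier frame (-30, 0, 44) mm
- pocket3 (a point): centre of one of the six carrier pockets, 38 mm above its floor (where the centre of a jar standing there is): carrier frame (-30, 74, 44) mm
- pocket4 (a point): centre of one of the six carrier pockets, 38 mm above its floor (where the centre of a jar standing there is): carrier frame (45, -74, 44) mm
- pocket5 (a point): centre of one of the six carrier pockets, 38 mm above its floor (where the centre of a jar standing there is): carrier frame (45, 0, 44) mm
- pocket6 (a point): centre of one of the six carrier pockets, 38 mm above its floor (where the centre of a jar standing there is): carrier frame (45, 74, 44) mm
- catch (a joint): Steel catch that swings level about an upright pin on the +x wall's top, pin at carrier (102, -25) mm: 0 open (its arm lies along the wall, towards +y), 1.57 rad shut (arm points to -x, over the lid's edge); counter-clockwise from above shuts it; light, stays where it is left. Starts between 0 and 0.25. Arm 53 mm long, 14 mm wide, z 104 to 109 mm, clear above the seated lid
- catch_tab (a point): centre of the catch's upright tab near the arm's end, to push or pinch: 50 mm from the pin, 14 mm wide across the arm, 6 mm along it, its top 126 mm above the table, centre at 117 mm
- bowl: bystander: white bowl 100 mm across, beyond the carrier; origin under its centre
- mug: bystander: white mug 76 mm across, 85 mm high, beyond the carrier; origin under its centre
Things that resemble listed ones, but are neither listed nor needed, are in the scene too. Leave any green, red or turquoise look-alike of the part that bears jar9_c alone.

How it is judged:
On the way, in this order (a step that is already met when the one before it is completed fails the run):
1. six jars stand upright in the carrier, one in each pocket (distance between any of jar1_c, jar2_c, jar3_c, jar4_c, jar5_c, jar6_c, jar7_c, jar8_c, jar9_c, jar10_c and pocket1 below 0.038 m and distance between any of jar1_c, jar2_c, jar3_c, jar4_c, jar5_c, jar6_c, jar7_c, jar8_c, jar9_c, jar10_c and pocket2 below 0.038 m and distance between any of jar1_c, jar2_c, jar3_c, jar4_c, jar5_c, jar6_c, jar7_c, jar8_c, jar9_c, jar10_c and pocket3 below 0.038 m and distance between any of jar1_c, jar2_c, jar3_c, jar4_c, jar5_c, jar6_c, jar7_c, jar8_c, jar9_c, jar10_c and pocket4 below 0.038 m and distance between any of jar1_c, jar2_c, jar3_c, jar4_c, jar5_c, jar6_c, jar7_c, jar8_c, jar9_c, jar10_c and pocket5 below 0.038 m and distance between any of jar1_c, jar2_c, jar3_c, jar4_c, jar5_c, jar6_c, jar7_c, jar8_c, jar9_c, jar10_c and pocket6 below 0.038 m), for 0.2 s.
2. one long edge of the lid is under the lip while the lid is still tilted (x of lip in the frame of lid_grip between -0.078 and 0.078 m and z of lip in the frame of lid_grip between -0.018 and 0 m and angle between lid_grip's own z axis and vertical above 0.05 rad), for 0.1 s.
At the end, for the whole second after the job is handed in: Each pocket holds a jar (within 38 mm of its place), all jars are upright (0.12 rad), those left over on the baking sheet; the lid rests grip up on both ledges (level within 0.035 rad, centred within 20 mm), one long edge under the lip; the catch is shut (above 1.3 rad) (all of step 1 and angle between each of jar1_c, jar2_c, jar3_c, jar4_c, jar5_c, jar6_c, jar7_c, jar8_c, jar9_c, jar10_c's own z axis and vertical below 0.12 rad and (horizontal distance between jar5_c and carrier below 0.13 m or (x of jar5_c in the frame of tray between -0.135 and 0.135 m and y of jar5_c in the frame of tray between -0.1 and 0.1 m and height (world z) of jar5_c below 0.06 m)) and (horizontal distance between jar6_c and carrier below 0.13 m or (x of jar6_c in the frame of tray between -0.135 and 0.135 m and y of jar6_c in the frame of tray between -0.1 and 0.1 m and height (world z) of jar6_c below 0.06 m)) and (horizontal distance between jar7_c and carrier below 0.13 m or (x of jar7_c in the frame of tray between -0.135 and 0.135 m and y of jar7_c in the frame of tray between -0.1 and 0.1 m and height (world z) of jar7_c below 0.06 m)) and (horizontal distance between jar8_c and carrier below 0.13 m or (x of jar8_c in the frame of tray between -0.135 and 0.135 m and y of jar8_c in the frame of tray between -0.1 and 0.1 m and height (world z) of jar8_c below 0.06 m)) and (horizontal distance between jar9_c and carrier below 0.13 m or (x of jar9_c in the frame of tray between -0.135 and 0.135 m and y of jar9_c in the frame of tray between -0.1 and 0.1 m and height (world z) of jar9_c below 0.06 m)) and (horizontal distance between jar10_c and carrier below 0.13 m or (x of jar10_c in the frame of tray between -0.135 and 0.135 m and y of jar10_c in the frame of tray between -0.1 and 0.1 m and height (world z) of jar10_c below 0.06 m)) and x of lip in the frame of lid_grip between -0.078 and 0.078 m and z of lip in the frame of lid_grip between -0.018 and 0 m and angle between lid_grip's own z axis and vertical below 0.035 rad and z of lid_grip in the frame of carrier between 0.106 and 0.1135 m and horizontal distance between lid_grip and carrier below 0.02 m and value of joint catch above 1.3 rad); the robot touches nothing.
It fails at once if the bowl is pushed away by more than 30 mm (distance of bowl from where it was at the start of the episode above 0.03 m).
It fails at once if the mug is pushed away by more than 30 mm (distance of mug from where it was at the start of the episode above 0.03 m).
Of jar1, jar2, jar3, jar4 only 1 to 2 are there at a start; the rules pass over those that are not, and their reading is None.
At some moment in a run one of jar5, jar6, jar7, jar8, jar9, jar10, lid may be knocked a few centimetres aside while the robot is not near it.
It also fails if it takes over 200 s, if anything falls off the work surface, if the arm or the gripper's body presses on something with over 40 N, if the wrist force passes 120 N, or if a joint passes its speed limit or range.

## Working session

There is one attempt and no reset: what is moved stays moved. The work goes in short steps, Python scripts to look and compute and a tool call to move; the robot and the scene stay as the last step left them, time stands still between calls to the robot, and variables do not carry over. Pictures are saved under pics/ and viewed, at most 14 in all, crops included, and the job is handed in when it is done.

Besides the shell and the picture viewer there is one more tool, called after "Request:" as name([rows], argument=value, ...), one row to a line, values as JSON. play_rows: Moves the arm, as the interface text tells. Its arguments: {"type":"object","properties":{"targets":{"type":"array","items":{"type":"array","items":{"type":"number"}}},"grip_force":{"type":"number"}},"required":["targets"]}

```bash
mkdir -p pics; ls; python3 - <<'E'
from cell import *
import cv2,numpy as np
s=read_state()
print(s)
a=camera("top");b=camera("side")
cv2.imwrite("pics/top0.png",a);cv2.imwrite("pics/side0.png",b)
for n in("top","side","wrist"):print(n,get_calibration(n))
E
```

```text
pics
{'clock': 0.0, 'joint_pos': array([ 1.13699468e+00,  2.87232699e-01,  1.57820801e+00, -4.74583525e-07,
        1.27858522e+00, -1.49995905e-01]), 'dq': array([-0.00061879, -0.00056915, -0.00013624,  0.00013291,  0.00182836,
        0.00170097]), 'tau': array([-1.47522355e-04, -4.05959451e+01, -2.92641413e+01, -1.31817733e-04,
        5.63440437e-03, -1.77127663e-05]), 'tool_pos': array([0.1886929 , 0.64739444, 0.22988569]), 'eef_rot': array([ 1.41426939e-01,  9.89947948e-01, -1.16523900e-03, -3.49895955e-04]), 'wrist_force': array([ 0.52597737, -1.04901386,  0.05523161]), 'wrist_torque': array([-0.04381597,  0.04182271, -0.02155447]), 'gripper_force': 0.0, 'opening': 0.0850566171837339}
top {'camera_matrix': array([[463.05176323,   0.        , 252.66709137],
       [  0.        , 463.05176323, 194.58472371],
       [  0.        ,   0.        ,   1.        ]]), 'R': array([[-0.0274464 , -0.99952259,  0.01418779],
       [-0.99600785,  0.02613834, -0.08535309],
       [ 0.0849415 , -0.01647379, -0.99624975]]), 't': array([0.05870379, 0.58590496, 1.42836349])}
side {'camera_matrix'
[... 201 characters left out ...]
087461],
       [-0.36121838, -0.38844776, -0.84772025],
       [ 0.57848228,  0.61966817, -0.53044285]]), 't': array([-0.35891974,  0.3191153 ,  0.88588898])}
wrist {'camera_matrix': array([[316.07180325,   0.        , 253.82031052],
       [  0.        , 316.07180325, 198.66126817],
       [  0.        ,   0.        ,   1.        ]]), 'tool_from_camera': array([[ 5.38268956e-04, -9.48874977e-01, -3.15651688e-01,
         8.06432481e-02],
       [ 9.99999826e-01,  5.87552834e-04, -6.09701152e-05,
        -2.81540384e-05],
       [ 2.43315061e-04, -3.15651601e-01,  9.48875128e-01,
        -1.43478818e-01],
       [ 0.00000000e+00,  0.00000000e+00,  0.00000000e+00,
         1.00000000e+00]])}
```

View pics/top0.png

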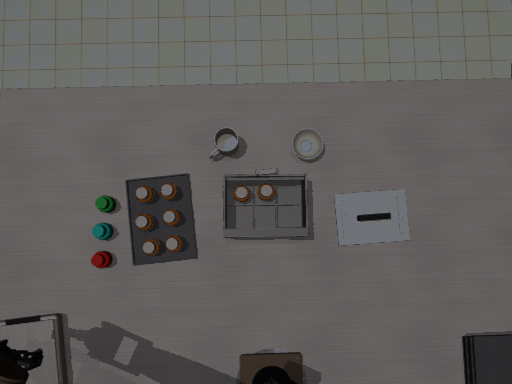

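View pics/side0.png

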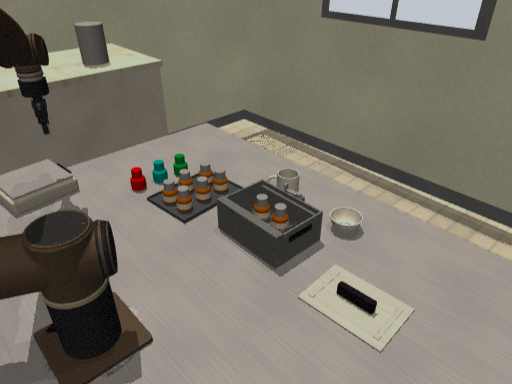

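```bash
cat > h.py <<'E'
from cell import *
import cv2,numpy as np
def ray(name,u,v,z):
    c=get_calibration(name);K,R,t=c["camera_matrix"],c["R"],c["t"]
    d=R.T@np.linalg.solve(K,[u,v,1.]);o=-R.T@t
    return (o+d*(z-o[2])/d[2])[:2]
def proj(name,P):
    c=get_calibration(name);p=c["camera_matrix"]@(c["R"]@np.asarray(P,float)+c["t"]);return p[:2]/p[2]
E
python3 - <<'E'
from h import *
import cell
print([n for n in dir(cell) if not n.startswith('_')], getattr(cell,'tcp_to_grasp',None))
a=cv2.imread("pics/top0.png")
c=np.clip(a[120:275,90:420].astype(float)*1.7,0,255).astype(np.uint8)
cv2.imwrite("pics/crop0.png",cv2.resize(c,None,fx=2.42,fy=2.42,interpolation=cv2.INTER_CUBIC))
hsv=cv2.cvtColor(a,cv2.COLOR_BGR2HSV)
m=cv2.inRange(hsv,(5,120,50),(20,255,255))
m=cv2.morphologyEx(m,cv2.MORPH_CLOSE,np.ones((3,3)))
n,_,st,ce=cv2.connectedComponentsWithStats(m)
for i in range(1,n):
    if st[i,4]>15: print("amber",st[i],ce[i].round(1))
E
```

```text
['IKError', 'camera', 'get_calibration', 'hand_in', 'read_state', 'tcp_to_grasp'] 0.0187
amber [161 183  16  16  81] [170.4 192. ]
amber [233 185  17  17 100] [240.9 194. ]
amber [258 184  16  16  96] [264.7 192.6]
amber [137 186  15  16  81] [146.3 194.6]
amber [163 209  16  17  83] [172.9 217.3]
amber [137 214  15  16  82] [146.1 221.9]
amber [166 235  16  17  91] [175.4 242.8]
amber [144 239  15  16  86] [153.  246.1]
```

View pics/crop0.png

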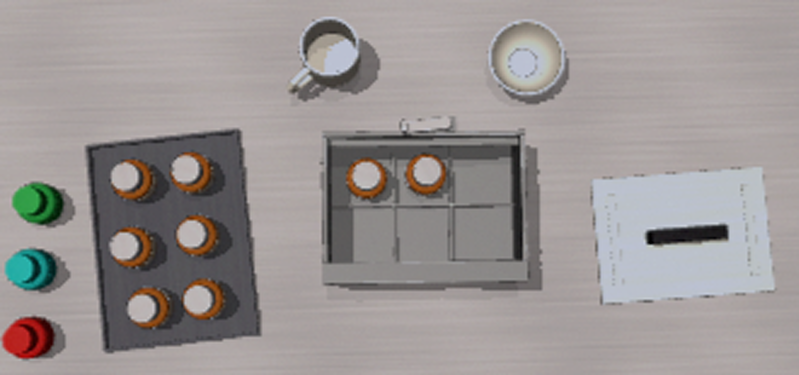

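```bash
python3 - <<'E'
from h import *
a=cv2.imread("pics/top0.png")
f=lambda u,v:((u+.5)/2.42-.5+90,(v+.5)/2.42-.5+120)
P=lambda u,v,z:ray("top",*f(u,v),z)
hsv=cv2.cvtColor(a,cv2.COLOR_BGR2HSV)
m=cv2.inRange(hsv,(0,0,110),(180,60,255)); m[:, :130]=0;
for (x0,y0,x1,y1,z) in((132,180,190,256,.080),(233,183,280,202,.082)):
    s=m[y0:y1,x0:x1]; n,_,st,ce=cv2.connectedComponentsWithStats(s)
    for i in range(1,n):
        if st[i,4]>30: print("cap",st[i,4],(ce[i]+[x0,y0]).round(1),ray("top",*(ce[i]+[x0,y0]),z).round(4))
L=[P(323,285,.107),P(528,280,.107),P(525,132,.102),P(323,137,.102)]
for p in L: print("car",p.round(4))
print(np.mean(L,0), [np.linalg.norm(L[i]-L[i-1]).round(4) for i in range(4)], np.arctan2(*(L[0]-L[1])[::-1])-np.pi/2,np.arctan2(*(L[3]-L[2])[::-1])-np.pi/2)
T=[P(87,145,.012),P(240,130,.012),P(260,334,.012),P(105,351,.012)]
print("tray",np.mean(T,0),[t.round(3) for t in T])
m=cv2.inRange(hsv,(0,0,0),(180,255,45));m[:,:345]=0;m[:,400:]=0;m[:205]=0;m[235:]=0
c=max(cv2.findContours(m,0,1)[0],key=cv2.contourArea)
r=cv2.minAreaRect(c);print("bar",r);b=cv2.boxPoints(r)
B=np.array([ray("top",*p,.039) for p in b]);print(B.round(4),B.mean(0))
Q=[P(592,180,.005),P(762,167,.005),P(775,291,.005),P(603,304,.005)]
print("lid",np.mean(Q,0),[q.round(4) for q in Q])
print("catch tab",P(407,126,.126),"armend R",P(455,122,.109),P(402,133,.105))
E
```

```text
cap 66 [166.8 190. ] [0.6032 0.302 ]
cap 51 [141.6 193.3] [0.5953 0.3777]
cap 70 [168.8 216.6] [0.5229 0.2969]
cap 56 [141.7 221.8] [0.5095 0.3781]
cap 67 [171.4 243.6] [0.4423 0.2903]
cap 54 [148.7 246.6] [0.4353 0.3578]
cap 44 [240.5 192.8] [0.5888 0.0804]
car [0.4563 0.1343]
car [ 0.4555 -0.1148]
car [ 0.6374 -0.1186]
car [0.6375 0.1305]
[0.54666946 0.00784456] [np.float64(0.1813), np.float64(0.2491), np.float64(0.1819), np.float64(0.2491)] -0.003245713852300547 -0.0007267943580564484
tray [0.52032737 0.33214052] [array([0.646, 0.443]), array([0.661, 0.243]), array([0.395, 0.222]), array([0.379, 0.421])]
bar ((373.5087890625, 216.6147003173828), (5.598844528198242, 33.13289260864258), 85.60128784179688)
[[ 0.5137 -0.2782]
 [ 0.5188 -0.3816]
 [ 0.5014 -0.382 ]
 [ 0.4963 -0.2787]] [ 0.50756335 -0.33015722]
lid [ 0.5078289  -0.33462356] [array([ 0.5837, -0.2178]), array([ 0.595 , -0.4437]), array([ 0.4316, -0.4518]), array([ 0.421 , -0.2252])]
catch tab [0.64530672 0.02748957] armend R [ 0.65104084 -0.0320685 ] [0.63962455 0.03326747]
```

Request:
play_rows([
  [0.08,0.0253,-0.0357,0,0.03],
  [0.08,0.051,-0.072,0,0.1],
  [0.08,0.077,-0.107,0,0.2],
  [0.08,0.101,-0.143,0,0.284],
  [0.08,0.127,-0.179,0,0.284],
  [0.08,0.152,-0.214,0,0.284],
  [0.08,0.177,-0.25,0,0.284],
  [0.08,0.203,-0.286,0,0.284],
  [0.08,0.228,-0.322,0,0.284],
  [0.08,0.2533,-0.3574,0,0.284],
])

```text
clock: 0.93
tool_pos: [0.4303, 0.3061, 0.231]
eef_rot: [-0.0, 1.0, -0.0, -0.0]
wrist_force: [0.3, 1.1, -0.3]
opening: 0.0462
gripper_force: 0.0
```

```bash
python3 - <<'E'
from h import *
s=read_state();print(s["tool_pos"],s["eef_rot"],s["opening"],s["clock"])
cv2.imwrite("pics/w1.png",camera("wrist"))
E
```

```text
[0.43027389 0.30614919 0.23099597] [-2.08955725e-04  9.99999955e-01 -6.69818816e-05 -2.06992680e-04] 0.04617260310099435 0.9333
```

View pics/w1.png

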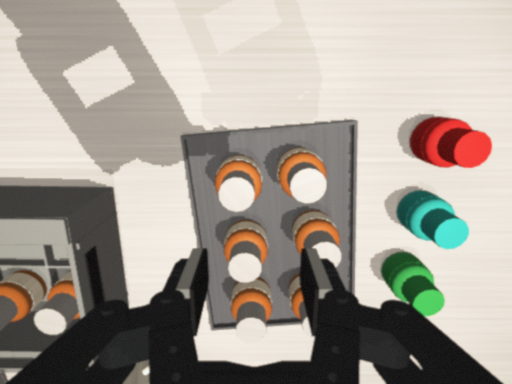

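```bash
cat >> h.py <<'E'
from scipy.spatial.transform import Rotation as Ro
def wray(s,u,v,z):
    c=get_calibration("wrist");M=c["tool_from_camera"];R=Ro.from_quat(s["eef_rot"]).as_matrix()
    d=R@M[:3,:3]@np.linalg.solve(c["camera_matrix"],[u,v,1.]);o=s["tool_pos"]+R@M[:3,3]
    return (o+d*(z-o[2])/d[2])[:2]
def wcaps(z,img=None,s=None,lo=200):
    s=s or read_state();im=camera("wrist") if img is None else img
    m=cv2.inRange(cv2.cvtColor(im,cv2.COLOR_BGR2HSV),(0,0,lo),(180,25,255));cv2.imwrite("pics/m.png",m)
    n,_,st,ce=cv2.connectedComponentsWithStats(m)
    for i in range(1,n):
        if 300<st[i,4]<4000: print(st[i],ce[i].round(1),wray(s,*ce[i],z).round(4))
E
python3 - <<'E'
from h import *
im=cv2.imread("pics/w1.png");print(im[195,237],im[268,245],im[250,225],im[100,400])
wcaps(.080,im,lo=235)
E
```

```text
[227 236 242] [222 231 238] [ 48  97 173] [219 229 235]
[121   0  54   9 402] [148.    3.7] [0.2845 0.2144]
[ 202    0   79   56 2452] [241.2  22.5] [0.2986 0.2901]
[ 64  56  66  22 821] [100.5  68. ] [0.3329 0.1678]
[ 71  79  62  14 441] [100.6  85.3] [0.3469 0.1657]
[  0  80  41  13 361] [20.2 86.4] [0.3475 0.0946]
[   0  112   99   58 3458] [ 41.  144.7] [0.3988 0.1017]
[291 169  35  33 887] [308.1 185.2] [0.4388 0.3524]
[220 178  34  33 856] [236.2 193.9] [0.4474 0.2827]
[315 243  25  21 305] [328.7 251.5] [0.5105 0.3774]
[230 254  30  27 629] [244.6 267.3] [0.529  0.2897]
[ 196  308  117   57 3625] [252.4 342.9] [0.6288 0.2974]
```

Request:
play_rows([
  [0.08,0,0,0,0],
  [0.08,0,0,0,0],
  [0.08,0,0,0,0],
])

```text
clock: 1.23
tool_pos: [0.4292, 0.3086, 0.231]
eef_rot: [-0.0, 1.0, 0.0, -0.0]
wrist_force: [0.3, 0.4, -0.2]
opening: 0.0465
gripper_force: 0.0
```

```bash
python3 - <<'E'
from h import *
s=read_state();print(s["tool_pos"],s["clock"])
wcaps(.080,s=s,lo=225)
E
```

```text
[0.42919922 0.30862699 0.23096885] 1.2333
[  63   46   71   61 2267] [98.3 76.3] [0.3343 0.173 ]
[288 170  35  34 920] [305.3 186.6] [0.4339 0.3584]
[217 179  34  33 887] [233.6 195.1] [0.4427 0.2887]
[227 255  31  28 681] [242.1 268.3] [0.5241 0.2962]
[ 33 311  29  23 514] [ 47.5 322.1] [0.5934 0.0759]
[361 362  23  22 332] [368.8 374.5] [0.6691 0.4472]
```

Request:
play_rows([
  [0.08,0.0133,-0.0192,0,0],
  [0.08,0.0133,-0.0192,-0.04,0],
  [0.08,0.0133,-0.0192,-0.08,0],
  [0.08,0.0133,-0.0192,-0.12,0],
  [0.08,0.0133,-0.0192,-0.15,0],
  [0.08,0.0133,-0.0192,-0.177,0],
  [0.08,0.0133,-0.0192,-0.177,0],
  [0.08,0.0133,-0.0192,-0.177,0],
])

```text
clock: 1.95
tool_pos: [0.4412, 0.2895, 0.053]
eef_rot: [-0.001, 1.0, -0.001, -0.002]
wrist_force: [0.3, -0.2, -0.1]
opening: 0.046
gripper_force: 0.0
```

Request:
play_rows([
  [-0.5,0,0,0,0],
  [-0.5,0,0,0,0],
  [-0.5,0,0,0,0],
  [-0.5,0,0,0.04,0],
  [-0.5,0,0,0.08,0],
  [-0.5,0,0,0.11,0],
  [-0.5,0,0,0.11,0],
], grip_force=40)

```text
clock: 2.53
tool_pos: [0.448, 0.291, 0.1741]
eef_rot: [-0.0, 1.0, 0.003, 0.008]
wrist_force: [1.1, 1.6, -0.2]
opening: 0.0346
gripper_force: 40.7
```

Request:
play_rows([
  [-0.5,0,0,0.03,0],
  [-0.5,0.008,-0.039,0.03,0],
  [-0.5,0.016,-0.078,0.03,0],
  [-0.5,0.024,-0.117,0.03,0],
  [-0.5,0.032,-0.156,0.03,0],
  [-0.5,0.041,-0.195,0.03,0],
  [-0.5,0.049,-0.234,0.03,0],
  [-0.5,0.057,-0.273,0.03,0],
  [-0.5,0.065,-0.312,0.03,0],
  [-0.5,0.074,-0.3555,0.03,0],
])

```text
clock: 3.37
tool_pos: [0.5165, -0.0657, 0.1949]
eef_rot: [-0.0, 1.0, -0.0, 0.001]
wrist_force: [0.9, -0.6, -0.7]
opening: 0.0344
gripper_force: 40.7
```

Request:
play_rows([
  [-0.5,0,0,0,0],
  [-0.5,0,0,0,0],
  [-0.5,0,0,0,0],
])

```text
clock: 3.62
tool_pos: [0.5163, -0.0637, 0.1943]
eef_rot: [0.0, 1.0, 0.0, -0.0]
wrist_force: [0.2, 0.2, -1.1]
opening: 0.0349
gripper_force: 40.8
```

```bash
python3 - <<'E'
from h import *
s=read_state();print(s["tool_pos"],s["clock"],s["wrist_force"])
cv2.imwrite("pics/w2.png",camera("wrist"))
E
```

```text
[ 0.51627061 -0.06371914  0.19429051] 3.6167 [ 0.20303462  0.15521329 -1.09276262]
```

View pics/w2.png

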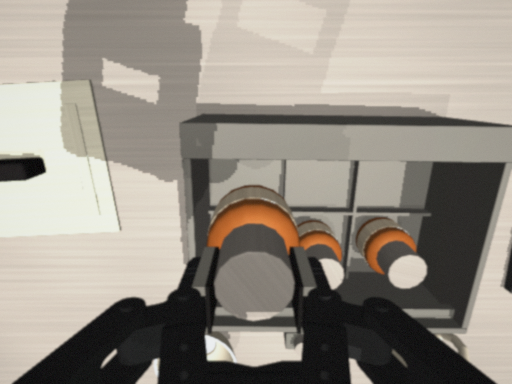

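```bash
python3 - <<'E'
from h import *
s=read_state()
for u,v in((181,123),(511,125),(181,158),(511,160),(346,142)): print(wray(s,u,v,.107).round(4))
print([wray(s,u,v,.021).round(4) for u,v in((212,210),(285,208),(355,210),(286,160),(354,160))])
E
```

```text
[ 0.4555 -0.1151]
[0.4566 0.1205]
[ 0.4807 -0.1169]
[0.4819 0.127 ]
[0.4688 0.0037]
[array([ 0.5536, -0.1077]), array([ 0.5512, -0.0298]), array([0.5534, 0.0451]), array([ 0.4994, -0.0305]), array([0.4993, 0.0385])]
```

Request:
play_rows([
  [-0.5,0.001,-0.003,-0.035,0],
  [-0.5,0.001,-0.003,-0.07,0],
  [-0.5,0.001,-0.003,-0.1,0],
  [-0.5,0.001,-0.003,-0.125,0],
  [-0.5,0.001,-0.003,-0.138,0],
  [-0.5,0.001,-0.003,-0.138,0],
  [-0.5,0.001,-0.003,-0.138,0],
  [0.08,0.001,-0.003,-0.138,0],
  [0.08,0.001,-0.003,-0.138,0],
  [0.08,0.001,-0.003,-0.138,0],
])

```text
clock: 4.5
tool_pos: [0.5178, -0.0658, 0.0568]
eef_rot: [-0.0, 1.0, 0.0, 0.0]
wrist_force: [0.2, 4.0, 1.6]
opening: 0.0464
gripper_force: 1.5
```

Request:
play_rows([
  [0.08,0,0,0.03,0],
  [0.08,0,0,0.07,0],
  [0.08,0,0,0.11,0],
  [0.08,0,0.03,0.135,0],
  [0.08,0,0.07,0.135,0],
  [0.08,0,0.11,0.135,0],
  [0.08,0,0.15,0.135,0],
  [0.08,0,0.19,0.135,0],
  [0.08,0,0.23,0.135,0],
  [0.08,0,0.27,0.135,0],
])

```text
clock: 5.33
tool_pos: [0.5173, 0.205, 0.1918]
eef_rot: [-0.0, 1.0, -0.0, 0.001]
wrist_force: [0.9, -0.7, -0.1]
opening: 0.0461
gripper_force: 0.0
```

Request:
play_rows([
  [0.08,0,0.02,0,0],
  [0.08,0,0.04,0,0],
  [0.08,0,0.04,0,0],
  [0.08,0,0.04,0,0],
  [0.08,0,0.04,0,0],
])

```text
clock: 5.75
tool_pos: [0.5175, 0.2425, 0.1913]
eef_rot: [-0.0, 1.0, -0.0, 0.0]
wrist_force: [-0.7, -0.3, 0.3]
opening: 0.046
gripper_force: 0.0
```

```bash
python3 - <<'E'
from h import *
s=read_state();print(s["tool_pos"],s["clock"])
wcaps(.080,s=s,lo=225)
E
```

```text
[0.517531   0.24250982 0.19128321] 5.75
[   0   14   44   89 1913] [13.5 69.7] [0.4201 0.0623]
[  64   52   73   52 2300] [100.9  77.3] [0.4254 0.1269]
[ 384   66   45   47 1639] [406.4  89.2] [0.4336 0.3583]
[ 298  183   40   38 1175] [317.1 201.3] [0.5239 0.2961]
[ 55 256  37  32 901] [ 73.4 271.8] [0.5928 0.0762]
[  0 334  59  38 830] [ 29.9 348.9] [0.6818 0.0163]
[361 361  23  23 346] [369.  374.3] [0.7142 0.3624]
```

Request:
play_rows([
  [0.08,0.006,0.03,0,0],
  [0.08,0.0065,0.0535,-0.02,0],
  [0.08,0.0065,0.0535,-0.06,0],
  [0.08,0.0065,0.0535,-0.1,0],
  [0.08,0.0065,0.0535,-0.125,0],
  [0.08,0.0065,0.0535,-0.138,0],
  [0.08,0.0065,0.0535,-0.138,0],
  [-0.5,0.0065,0.0535,-0.138,0],
  [-0.5,0.0065,0.0535,-0.138,0],
  [-0.5,0.0065,0.0535,-0.138,0],
])

```text
clock: 6.63
tool_pos: [0.5259, 0.2969, 0.0559]
eef_rot: [0.0, 1.0, 0.001, 0.002]
wrist_force: [-0.2, -0.5, -1.5]
opening: 0.035
gripper_force: 40.5
```

Request:
play_rows([
  [-0.5,0,0,0.035,0],
  [-0.5,0,0,0.075,0],
  [-0.5,0,0,0.11,0],
  [-0.5,0,-0.03,0.14,0],
  [-0.5,-0.001,-0.07,0.14,0],
  [-0.5,-0.003,-0.11,0.14,0],
  [-0.5,-0.005,-0.15,0.14,0],
  [-0.5,-0.006,-0.19,0.14,0],
  [-0.5,-0.0065,-0.23,0.14,0],
  [-0.5,-0.0065,-0.27,0.14,0],
])

```text
clock: 7.47
tool_pos: [0.5177, 0.0247, 0.1954]
eef_rot: [-0.0, 1.0, -0.0, 0.002]
wrist_force: [1.1, 0.4, -2.1]
opening: 0.0346
gripper_force: 40.8
```

Request:
play_rows([
  [-0.5,0,-0.019,0,0],
  [-0.5,0,-0.019,-0.02,0],
  [-0.5,0,-0.019,-0.02,0],
  [-0.5,0,-0.019,-0.02,0],
])

```text
clock: 7.8
tool_pos: [0.517, 0.0075, 0.1735]
eef_rot: [0.0, 1.0, 0.0, -0.0]
wrist_force: [-0.3, -0.2, -1.8]
opening: 0.0348
gripper_force: 41.0
```

Request:
play_rows([
  [-0.5,0.0005,-0.0005,-0.035,0],
  [-0.5,0.0005,-0.0005,-0.07,0],
  [-0.5,0.0005,-0.0005,-0.1,0],
  [-0.5,0.0005,-0.0005,-0.117,0],
  [-0.5,0.0005,-0.0005,-0.117,0],
  [-0.5,0.0005,-0.0005,-0.117,0],
  [0.02,0.0005,-0.0005,-0.117,0],
  [0.02,0.0005,-0.0005,-0.117,0],
  [0.02,0.0005,-0.0005,-0.085,0],
  [0.02,0.0005,-0.0005,-0.045,0],
])

```text
clock: 8.63
tool_pos: [0.5156, 0.0076, 0.1266]
eef_rot: [-0.0, 1.0, 0.001, -0.003]
wrist_force: [1.1, -0.6, 0.5]
opening: 0.0438
gripper_force: 0.0
```

Request:
play_rows([
  [0.08,0,0,0.03,0],
  [0.08,0,0.03,0.06,0],
  [0.08,0,0.07,0.06,0],
  [0.08,0,0.11,0.06,0],
  [0.08,0,0.15,0.06,0],
  [0.08,0,0.19,0.06,0],
  [0.08,0,0.23,0.06,0],
  [0.08,0,0.23,0.06,0],
  [0.08,0,0.23,0.06,0],
])

```text
clock: 9.38
tool_pos: [0.518, 0.2393, 0.1897]
eef_rot: [-0.002, 1.0, 0.0, 0.001]
wrist_force: [-0.2, -0.6, -0.1]
opening: 0.0465
gripper_force: 0.0
```

```bash
python3 - <<'E'
from h import *
s=read_state();print(s["tool_pos"],s["clock"])
wcaps(.080,s=s,lo=225)
E
```

```text
[0.51804739 0.23929051 0.18970165] 9.3833
[   0   11   42   90 1860] [13.1 67.5] [0.4202 0.0603]
[  64   50   73   52 2309] [100.6  75.6] [0.4255 0.1243]
[ 390   65   45   48 1661] [412.1  88.9] [0.4337 0.3584]
[ 57 256  37  32 915] [ 75.3 271.4] [0.5928 0.0763]
[  0 334  60  46 879] [ 29.  350.7] [0.6843 0.0138]
[360 361  24  23 348] [368.9 374.3] [0.7134 0.3595]
```

Request:
play_rows([
  [0.08,0.03,0.022,0,0],
  [0.08,0.06,0.045,0,0],
  [0.08,0.0855,0.063,-0.01,0],
  [0.08,0.0855,0.063,-0.05,0],
  [0.08,0.0855,0.063,-0.09,0],
  [0.08,0.0855,0.063,-0.12,0],
  [0.08,0.0855,0.063,-0.135,0],
  [0.08,0.0855,0.063,-0.135,0],
  [0.08,0.0855,0.063,-0.135,0],
  [-0.5,0.0855,0.063,-0.135,0],
])

```text
clock: 10.27
tool_pos: [0.6058, 0.3002, 0.0566]
eef_rot: [0.0, 1.0, 0.001, 0.002]
wrist_force: [1.2, 0.6, -0.3]
opening: 0.0353
gripper_force: 17.9
```

Request:
play_rows([
  [-0.5,0,0,0,0],
  [-0.5,0,0,0,0],
  [-0.5,0,0,0.035,0],
  [-0.5,0,0,0.075,0],
  [-0.5,0,0,0.115,0],
  [-0.5,-0.015,-0.03,0.14,0],
  [-0.5,-0.03,-0.065,0.14,0],
  [-0.5,-0.045,-0.1,0.14,0],
  [-0.5,-0.06,-0.135,0.14,0],
  [-0.5,-0.075,-0.17,0.14,0],
])

```text
clock: 11.1
tool_pos: [0.5278, 0.1288, 0.1947]
eef_rot: [-0.001, 1.0, -0.0, 0.001]
wrist_force: [1.1, -0.8, -0.8]
opening: 0.0343
gripper_force: 40.6
```

Request:
play_rows([
  [-0.5,-0.0105,-0.035,0,0],
  [-0.5,-0.0105,-0.049,0,0],
  [-0.5,-0.0105,-0.049,0,0],
  [-0.5,-0.0105,-0.049,-0.02,0],
  [-0.5,-0.0105,-0.049,-0.02,0],
])

```text
clock: 11.52
tool_pos: [0.5166, 0.0813, 0.1714]
eef_rot: [0.0, 1.0, 0.0, -0.002]
wrist_force: [-1.2, 0.1, -2.1]
opening: 0.0347
gripper_force: 40.5
```

Request:
play_rows([
  [-0.5,0.0005,0,-0.035,0],
  [-0.5,0.0005,0,-0.07,0],
  [-0.5,0.0005,0,-0.1,0],
  [-0.5,0.0005,0,-0.115,0],
  [-0.5,0.0005,0,-0.115,0],
  [-0.5,0.0005,0,-0.115,0],
  [0.02,0.0005,0,-0.115,0],
  [0.02,0.0005,0,-0.115,0],
  [0.02,0.0005,0,-0.08,0],
  [0.02,0.0005,0,-0.04,0],
])

```text
clock: 12.35
tool_pos: [0.516, 0.0813, 0.1312]
eef_rot: [-0.0, 1.0, 0.0, -0.004]
wrist_force: [2.1, 0.7, -0.7]
opening: 0.0432
gripper_force: 0.0
```

Request:
play_rows([
  [0.08,0,0,0.035,0],
  [0.08,0,0.02,0.06,0],
  [0.08,-0.01,0.06,0.06,0],
  [0.08,-0.02,0.1,0.06,0],
  [0.08,-0.03,0.135,0.06,0],
  [0.08,-0.04,0.17,0.06,0],
  [0.08,-0.055,0.205,0.06,0],
  [0.08,-0.07,0.24,0.06,0],
  [0.08,-0.083,0.277,0.06,0],
  [0.08,-0.083,0.277,0.06,0],
])

```text
clock: 13.18
tool_pos: [0.433, 0.3634, 0.1945]
eef_rot: [-0.003, 1.0, 0.002, 0.0]
wrist_force: [0.0, 0.2, 0.4]
opening: 0.046
gripper_force: 0.0
```

Request:
play_rows([
  [0.08,0,0,0,0],
  [0.08,0,0,0,0],
])

```text
clock: 13.35
tool_pos: [0.4356, 0.3582, 0.1938]
eef_rot: [-0.001, 1.0, -0.0, 0.0]
wrist_force: [-0.2, 0.0, 0.1]
opening: 0.0462
gripper_force: 0.0
```

```bash
python3 - <<'E'
from h import *
s=read_state();print(s["tool_pos"],s["clock"])
wcaps(.080,s=s,lo=225)
E
```

```text
[0.43558532 0.35820913 0.1937653 ] 13.35
[  52   47   76   68 2684] [89.6 80.8] [0.346  0.2326]
[235 174  39  37 805] [257.2 195.3] [0.4375 0.3609]
[259 255  36  32 898] [276.6 270.8] [0.5111 0.3793]
[ 197  333  116   33 2297] [258.1 350.1] [0.6035 0.3627]
[125 361  23  23 349] [139.  374.3] [0.6357 0.2374]
[361 361  23  23 343] [368.9 374.4] [0.6353 0.4796]
```

Request:
play_rows([
  [0.08,0,0.001,-0.04,0],
  [0.08,0,0.001,-0.08,0],
  [0.08,0,0.001,-0.115,0],
  [0.08,0,0.001,-0.14,0],
  [0.08,0,0.001,-0.14,0],
  [0.08,0,0.001,-0.14,0],
  [-0.5,0,0.001,-0.14,0],
  [-0.5,0,0.001,-0.14,0],
  [-0.5,0,0.001,-0.14,0],
  [-0.5,0,0.001,-0.105,0],
])

```text
clock: 14.23
tool_pos: [0.4315, 0.3565, 0.083]
eef_rot: [0.0, 1.0, -0.003, -0.006]
wrist_force: [-1.7, 0.1, -2.4]
opening: 0.0349
gripper_force: 40.5
```

Request:
play_rows([
  [-0.5,0,0,0.035,0],
  [-0.5,0,0,0.075,0],
  [-0.5,0,-0.02,0.11,0],
  [-0.5,0.01,-0.055,0.11,0],
  [-0.5,0.02,-0.09,0.11,0],
  [-0.5,0.03,-0.125,0.11,0],
  [-0.5,0.04,-0.16,0.11,0],
  [-0.5,0.055,-0.195,0.11,0],
  [-0.5,0.07,-0.23,0.11,0],
  [-0.5,0.085,-0.265,0.11,0],
])

```text
clock: 15.07
tool_pos: [0.5212, 0.0924, 0.2]
eef_rot: [-0.0, 1.0, 0.0, 0.001]
wrist_force: [1.4, -1.0, -1.2]
opening: 0.0346
gripper_force: 40.7
```

Request:
play_rows([
  [-0.5,0.015,-0.035,0,0],
  [-0.5,0.03,-0.07,0,0],
  [-0.5,0.045,-0.105,0,0],
  [-0.5,0.06,-0.14,0,0],
  [-0.5,0.0725,-0.161,0,0],
  [-0.5,0.0725,-0.161,0,0],
  [-0.5,0.0725,-0.161,-0.02,0],
  [-0.5,0.0725,-0.161,-0.02,0],
])

```text
clock: 15.73
tool_pos: [0.5914, -0.0666, 0.1761]
eef_rot: [0.0, 1.0, 0.001, -0.002]
wrist_force: [-1.4, 0.5, -2.2]
opening: 0.0347
gripper_force: 40.7
```

Request:
play_rows([
  [-0.5,0.001,0,-0.035,0],
  [-0.5,0.001,0,-0.07,0],
  [-0.5,0.001,0,-0.1,0],
  [-0.5,0.001,0,-0.12,0],
  [-0.5,0.001,0,-0.12,0],
  [-0.5,0.001,0,-0.12,0],
  [0.02,0.001,0,-0.12,0],
  [0.02,0.001,0,-0.12,0],
  [0.02,0.001,0,-0.085,0],
  [0.02,0.001,0,-0.045,0],
])

```text
clock: 16.57
tool_pos: [0.5916, -0.066, 0.1314]
eef_rot: [-0.0, 1.0, 0.001, -0.004]
wrist_force: [0.3, -0.4, 0.9]
opening: 0.0435
gripper_force: 0.0
```

Request:
play_rows([
  [0,0,0,0.035,0],
  [0,-0.01,-0.02,0.07,0],
  [0,-0.02,-0.06,0.1,0],
  [0,-0.03,-0.1,0.12,0],
  [0,-0.045,-0.135,0.12,0],
  [0,-0.06,-0.17,0.12,0],
  [0,-0.07,-0.205,0.12,0],
  [0,-0.085,-0.235,0.12,0],
  [0,-0.085,-0.264,0.12,0],
  [0,-0.085,-0.264,0.12,0],
])

```text
clock: 17.4
tool_pos: [0.508, -0.3358, 0.2549]
eef_rot: [0.002, 1.0, -0.002, 0.001]
wrist_force: [0.1, -0.7, 0.3]
opening: 0.0426
gripper_force: 0.0
```

Request:
play_rows([
  [0,0,0,0,0],
  [0,0,0,0,0],
])

```text
clock: 17.57
tool_pos: [0.5093, -0.3304, 0.2541]
eef_rot: [-0.0, 1.0, -0.0, 0.0]
wrist_force: [-0.4, -0.2, -0.1]
opening: 0.0425
gripper_force: 0.0
```

```bash
python3 - <<'E'
from h import *
s=read_state();print(s["tool_pos"],s["clock"],s["wrist_force"])
w=camera("wrist");t=camera("top")
cv2.imwrite("pics/w3.png",w);cv2.imwrite("pics/top3.png",t)
c=np.clip(t[120:275,90:420].astype(float)*1.7,0,255).astype(np.uint8)
c=cv2.resize(c,None,fx=1.55,fy=1.55,interpolation=cv2.INTER_CUBIC)
v=np.zeros((384+240,512,3),np.uint8);v[:384]=w;v[384:384+min(240,c.shape[0])]=c[:240,:512]
cv2.imwrite("pics/v3.png",v[:600])
E
```

```text
[ 0.50926692 -0.33040748  0.25405395] 17.5667 [-0.41114941 -0.2301788  -0.08647821]
```

View pics/v3.png

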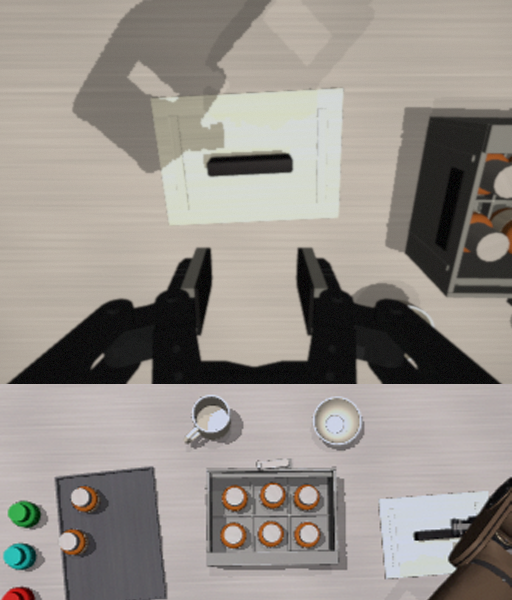

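```bash
python3 - <<'E'
from h import *
w=cv2.imread("pics/w3.png");s=read_state()
Q=[wray(s,u,v,.005) for u,v in((152,97),(343,88),(339,216),(171,224))]
print("lid",np.mean(Q,0),np.round(Q,4))
m=cv2.inRange(cv2.cvtColor(w,cv2.COLOR_BGR2GRAY),0,70);m[:145]=0;m[185:]=0;m[:,:200]=0;m[:,300:]=0
c=max(cv2.findContours(m,0,1)[0],key=cv2.contourArea);r=cv2.minAreaRect(c);print(r)
B=np.array([wray(s,*p,.039) for p in cv2.boxPoints(r)]);print(B.round(4))
for z in (.039,.022,.005):print(z,wray(s,*r[0],z))
E
```

```text
lid [ 0.5087149  -0.33323277] [[ 0.4331 -0.4503]
 [ 0.4226 -0.2256]
 [ 0.5835 -0.2162]
 [ 0.5956 -0.4409]]
((249.05795288085938, 164.177490234375), (18.076513290405273, 84.19332122802734), 87.1844482421875)
[[ 0.4983 -0.3839]
 [ 0.4933 -0.2879]
 [ 0.5143 -0.286 ]
 [ 0.5195 -0.3838]]
0.039 [ 0.50624174 -0.33530451]
0.022 [ 0.50991679 -0.33555979]
0.005 [ 0.51359184 -0.33581506]
```

Request:
play_rows([
  [0,0,0.005,0,-0.12],
  [0,0,0.005,0,-0.24],
  [0,0,0.005,0,-0.36],
  [0,0,0.005,0,-0.48],
  [0,0,0.005,0,-0.6],
  [0,0,0.005,0,-0.72],
  [0,0,0.005,0,-0.84],
  [0,0,0.005,0,-0.96],
  [0,0,0.005,0,-1.08],
  [0,0,0.005,0,-1.2],
])

```text
clock: 18.5
tool_pos: [0.5097, -0.3243, 0.2535]
eef_rot: [0.566, 0.824, 0.0, 0.0]
wrist_force: [0.6, -0.8, 1.0]
opening: 0.0426
gripper_force: 0.0
```

Request:
play_rows([
  [0,-0.0015,0.0005,-0.03,-0.12],
  [0,-0.0015,0.0005,-0.07,-0.24],
  [0,-0.0015,0.0005,-0.1,-0.32],
  [0,-0.0015,0.0005,-0.13,-0.32],
  [0,-0.0015,0.0005,-0.16,-0.32],
  [0,-0.0015,0.0005,-0.16,-0.32],
  [0,-0.0015,0.0005,-0.16,-0.32],
])

```text
clock: 19.08
tool_pos: [0.5071, -0.3234, 0.0919]
eef_rot: [0.688, 0.726, -0.0, -0.002]
wrist_force: [0.7, 0.1, 0.4]
opening: 0.0428
gripper_force: 0.0
```

```bash
python3 - <<'E'
from h import *
s=read_state();print(s["tool_pos"],Ro.from_quat(s["eef_rot"]).as_matrix()[:,1],s["clock"])
w=camera("wrist");cv2.imwrite("pics/w4.png",w)
E
```

```text
[ 0.50705575 -0.32336774  0.09186864] [ 0.99860312  0.05274984 -0.00304204] 19.0833
```

View pics/w4.png

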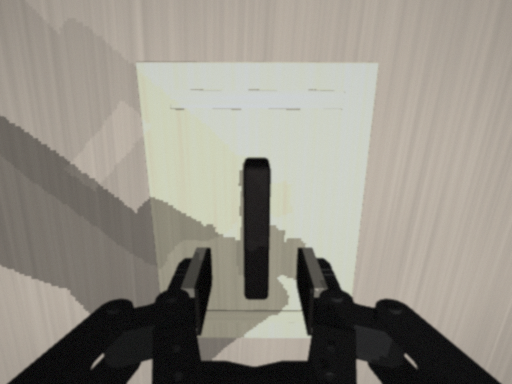

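```bash
python3 - <<'E'
from h import *
s=read_state()
for p in((257,160),(257,280),(257,297)): print(wray(s,*p,.039))
for p in((137,63),(378,63)): print(wray(s,*p,.005))
E
```

```text
[ 0.50873495 -0.28403109]
[ 0.51367896 -0.37200145]
[ 0.51449226 -0.38647274]
[ 0.42435291 -0.22860697]
[ 0.58776903 -0.21993999]
```

Request:
play_rows([
  [0,0.003,-0.003,-0.03,0],
  [0,0.003,-0.003,-0.055,0],
  [0,0.003,-0.003,-0.061,0],
  [0,0.003,-0.003,-0.061,0],
  [0,0.003,-0.003,-0.061,0],
], grip_force=40)

```text
clock: 19.55
tool_pos: [0.5118, -0.3293, 0.0346]
eef_rot: [0.689, 0.725, 0.0, 0.002]
wrist_force: [0.4, -0.4, -0.2]
opening: 0.0426
gripper_force: 0.0
```

Request:
play_rows([
  [0,0,0,-0.002,0],
  [-0.4,0,0,-0.002,0],
  [-0.9,0,0,-0.002,0],
  [-0.9,0,0,-0.002,0],
  [-0.9,0,0,-0.002,0],
  [-0.9,0,0,-0.002,0],
  [-0.9,0,0,-0.002,0],
])

```text
clock: 20.13
tool_pos: [0.5111, -0.3292, 0.0321]
eef_rot: [0.689, 0.725, -0.0, 0.001]
wrist_force: [-1.7, 0.8, 6.4]
opening: 0.0162
gripper_force: 41.6
```

Request:
play_rows([
  [-0.9,0,0,0.01,0],
  [-0.9,0,0,0.025,0],
  [-0.9,0,0,0.04,0],
  [-0.9,0,0,0.04,0],
  [-0.9,0,0,0.04,0],
])

```text
clock: 20.55
tool_pos: [0.5109, -0.3286, 0.0708]
eef_rot: [0.689, 0.725, 0.0, 0.001]
wrist_force: [-0.6, 0.3, -3.6]
opening: 0.0164
gripper_force: 40.5
```

```bash
python3 - <<'E'
from h import *
s=read_state();print(s["tool_pos"],s["wrist_force"],s["opening"],s["clock"])
a=camera("side");w=camera("wrist");c=a[250:384,250:450]
v=np.zeros((384+268,512,3),np.uint8);v[:384]=w;v[384:,:400]=cv2.resize(c,None,fx=2,fy=2)
cv2.imwrite("pics/v5.png",v[:600] if 0 else cv2.resize(v,None,fx=.9,fy=.9))
E
```

```text
[ 0.51089935 -0.32860308  0.0708159 ] [-0.60308114  0.27855872 -3.56007621] 0.016378912544200038 20.55
```

View pics/v5.png

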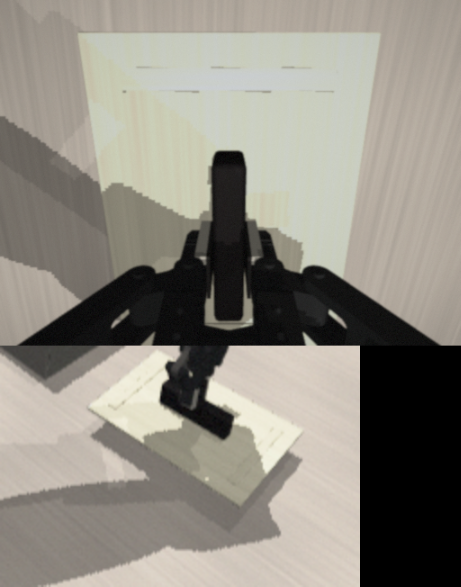

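Request:
play_rows([
  [-0.9,0,0,0.025,0],
  [-0.9,0,0,0.05,0],
  [-0.9,0,0,0.08,-0.02],
  [-0.9,0,0.01,0.11,-0.055],
  [-0.9,0.005,0.03,0.12,-0.055],
  [-0.9,0.012,0.06,0.12,-0.055],
  [-0.9,0.018,0.09,0.12,-0.055],
  [-0.9,0.025,0.12,0.12,-0.055],
  [-0.9,0.03,0.15,0.12,-0.055],
  [-0.9,0.035,0.18,0.12,-0.055],
])

```text
clock: 21.48
tool_pos: [0.5448, -0.1466, 0.1884]
eef_rot: [0.709, 0.706, -0.0, -0.001]
wrist_force: [0.9, 0.6, -3.2]
opening: 0.0167
gripper_force: 40.5
```

Request:
play_rows([
  [-0.9,0.005,0.03,0,0],
  [-0.9,0.01,0.06,0,0],
  [-0.9,0.0135,0.09,0,0],
  [-0.9,0.0155,0.12,0,0],
  [-0.9,0.0155,0.145,0,0],
  [-0.9,0.0155,0.162,0,0],
  [-0.9,0.0155,0.162,0,0],
  [-0.9,0.0155,0.162,0,0],
  [-0.9,0.0155,0.162,0,0],
])

```text
clock: 22.23
tool_pos: [0.5606, 0.0132, 0.1892]
eef_rot: [0.708, 0.706, -0.001, -0.001]
wrist_force: [0.4, 0.5, -3.6]
opening: 0.0166
gripper_force: 40.5
```

```bash
python3 - <<'E'
from h import *
s=read_state();print(s["tool_pos"],s["wrist_force"],s["opening"],s["clock"])
a=camera("side");w=camera("wrist");cv2.imwrite("pics/w6.png",w);cv2.imwrite("pics/s6.png",a)
c=a[150:290,190:350]
v=np.zeros((384+216,512,3),np.uint8);v[:384]=w;
v[384:,:247]=cv2.resize(c,(247,216))
t=camera("top");cv2.imwrite("pics/t6.png",t);v[384:,256:512]=cv2.resize(np.clip(t[140:248,206:334]*1.7,0,255).astype(np.uint8),(256,216))
cv2.imwrite("pics/v6.png",v)
E
```

```text
[0.56058583 0.01321193 0.18917337] [ 0.39682336  0.54178738 -3.64562823] 0.016581780783280264 22.2333
```

View pics/v6.png

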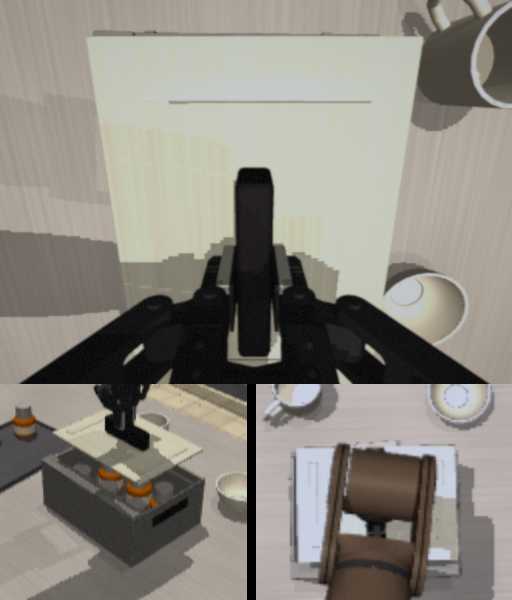

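```bash
cat >> h.py <<'E'
def edge(s,pl,pr,Y):  # lid far-edge corners on the vertical plane world y=Y -> (x,z) each, tilt
    c=get_calibration("wrist");M=c["tool_from_camera"];R=Ro.from_quat(s["eef_rot"]).as_matrix();o=s["tool_pos"]+R@M[:3,3];r=[]
    for p in(pl,pr):
        d=R@M[:3,:3]@np.linalg.solve(c["camera_matrix"],[*p,1.]);r.append((o+d*(Y-o[1])/d[1])[[0,2]])
    d=r[1]-r[0];return np.round(r,4),np.hypot(*d).round(4),np.arctan2(d[1],d[0]).round(3)
E
python3 - <<'E'
from h import *
s=read_state()
for z in(.15,.155,.16,.165): 
    L,Rr=wray(s,88,38,z),wray(s,420,38,z); print(z,L.round(4),Rr.round(4),np.linalg.norm(L-Rr).round(4))
for z in(.185,.19,.195,.2):print(z,wray(s,237,175,z),wray(s,272,175,z))
E
```

```text
0.15 [0.4753 0.1215] [0.6489 0.1206] 0.1736
0.155 [0.4776 0.1207] [0.6465 0.1199] 0.1689
0.16 [0.48 0.12] [0.6441 0.1191] 0.1641
0.165 [0.4823 0.1192] [0.6418 0.1184] 0.1594
0.185 [0.55359201 0.05622989] [0.57048731 0.05615125]
0.19 [0.55387582 0.05748834] [0.57020175 0.05741235]
0.195 [0.55415963 0.05874678] [0.56991618 0.05867345]
0.2 [0.55444344 0.06000523] [0.56963062 0.05993454]
```

Request:
play_rows([
  [-0.9,0.002,0.001,-0.012,0],
  [-0.9,0.002,0.001,-0.024,0],
  [-0.9,0.002,0.001,-0.03,0],
  [-0.9,0.002,0.001,-0.034,0],
  [-0.9,0.002,0.001,-0.034,0],
  [-0.9,0.002,0.001,-0.034,0],
])

```text
clock: 22.88
tool_pos: [0.5638, 0.0144, 0.157]
eef_rot: [0.709, 0.706, 0.001, 0.001]
wrist_force: [0.2, -0.2, -2.1]
opening: 0.0165
gripper_force: 40.8
```

```bash
cat >> h.py <<'E'
def top_edge(w,cols):
    g=cv2.cvtColor(w,cv2.COLOR_BGR2GRAY).astype(float);return g
E
python3 - <<'E'
from h import *
s=read_state();print(s["tool_pos"],s["wrist_force"],s["wrist_torque"],s["opening"],s["clock"])
w=camera("wrist");cv2.imwrite("pics/w7.png",w)
cv2.imwrite("pics/v7.png",w)
E
```

```text
[0.5637723  0.01444749 0.1569509 ] [ 0.17930084 -0.19449812 -2.07273505] [ 0.04117466 -0.24312045 -0.03506367] 0.016510967086397908 22.8833
```

View pics/v7.png

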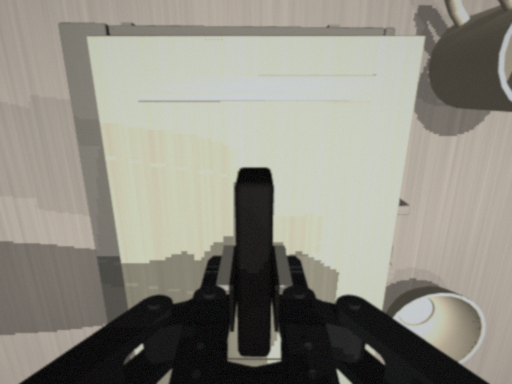

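Request:
play_rows([
  [-0.9,0,0,-0.003,0],
  [-0.9,0,0,-0.006,0],
  [-0.9,0,0,-0.006,0],
  [-0.9,0,0,-0.006,0],
])

```text
clock: 23.27
tool_pos: [0.5644, 0.0144, 0.1517]
eef_rot: [0.709, 0.706, 0.001, 0.001]
wrist_force: [0.3, -1.2, 4.0]
opening: 0.0165
gripper_force: 42.3
```

Request:
play_rows([
  [-0.9,0,0,-0.003,0],
  [-0.9,0,0,-0.006,0],
  [-0.9,0,0,-0.006,0],
  [-0.9,0,0,-0.006,0],
])

```text
clock: 23.6
tool_pos: [0.5629, 0.0144, 0.1448]
eef_rot: [0.708, 0.706, -0.0, -0.0]
wrist_force: [-3.4, -1.5, 5.3]
opening: 0.016
gripper_force: 45.5
```

```bash
python3 - <<'E'
from h import *
s=read_state();print(s["tool_pos"],s["wrist_force"],s["wrist_torque"],s["opening"],s["clock"])
w=camera("wrist");cv2.imwrite("pics/w8.png",w)
cv2.imwrite("pics/v8.png",w)
E
```

```text
[0.56290963 0.01439128 0.14481253] [-3.42761564 -1.45588316  5.27383196] [-0.03920697 -0.14894401  0.03070796] 0.015959054741007922 23.6
```

View pics/v8.png

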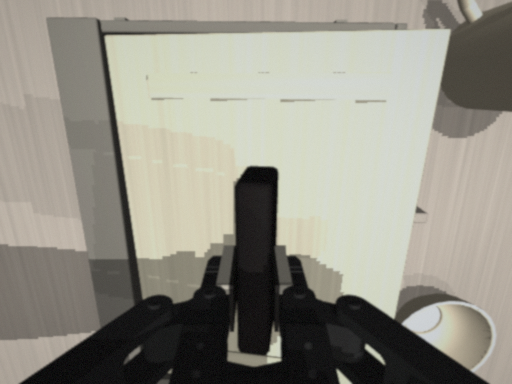

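```bash
python3 - <<'E'
from h import *
s=read_state()
for Y in(.119,.1205,.122): print(edge(s,(106,35),(449,30),Y))
E
```

```text
(array([[0.5013, 0.1398],
       [0.6412, 0.1481]]), np.float64(0.1402), np.float64(0.059))
(array([[0.4973, 0.1303],
       [0.6461, 0.1391]]), np.float64(0.1491), np.float64(0.059))
(array([[0.4933, 0.1208],
       [0.6511, 0.1302]]), np.float64(0.158), np.float64(0.059))
```

Request:
play_rows([
  [-0.9,0.001,0,-0.003,0],
  [-0.9,0.001,0,-0.006,0],
  [-0.9,0.001,0,-0.007,0],
  [-0.9,0.001,0,-0.007,0],
])

```text
clock: 23.98
tool_pos: [0.5629, 0.0142, 0.1379]
eef_rot: [0.708, 0.706, -0.002, -0.001]
wrist_force: [-7.1, -1.5, 8.3]
opening: 0.0163
gripper_force: 52.7
```

```bash
python3 - <<'E'
from h import *
s=read_state();print(s["tool_pos"],s["wrist_force"],s["wrist_torque"],s["opening"],s["clock"])
w=camera("wrist");cv2.imwrite("pics/w9.png",w);a=camera("side")
v=np.zeros((600,512,3),np.uint8);v[:384]=w;v[384:,:410]=cv2.resize(a[165:255,205:376],(410,216))
cv2.imwrite("pics/v9.png",v)
E
```

```text
[0.56291581 0.01421647 0.1378573 ] [-7.05063295 -1.47649282  8.34544755] [-0.0868124   0.31766227 -0.00782949] 0.016339200311458836 23.9833
```

View pics/v9.png

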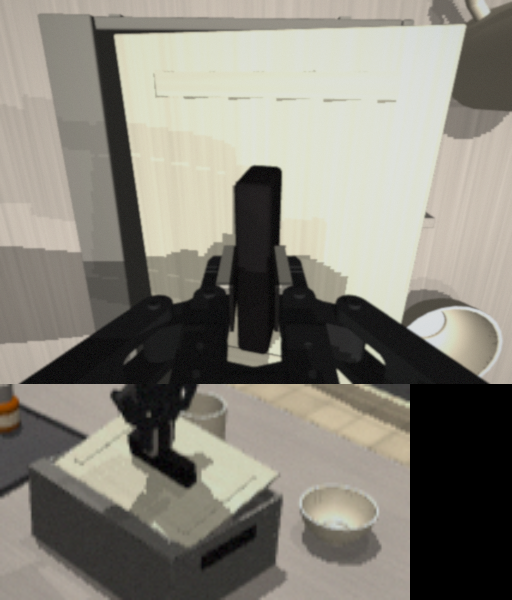

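Request:
play_rows([
  [-0.9,0,0,0.002,0],
  [-0.9,0,0,0.004,0],
  [-0.9,0,0,0.004,0],
  [-0.9,0,0,0.004,0],
])

```text
clock: 24.42
tool_pos: [0.5632, 0.0144, 0.141]
eef_rot: [0.708, 0.706, -0.001, -0.001]
wrist_force: [-4.7, -0.8, 3.7]
opening: 0.0165
gripper_force: 48.5
```

```bash
cat > c.py <<'E'
from h import *
def corners(w):
    # lid is yellowish-bright: fit top edge, left and right edges
    b=w.astype(float);m=((b[...,2]>190)&(b[...,2]-b[...,0]>18)&(b[...,1]-b[...,0]>14)).astype(np.uint8)
    m=cv2.morphologyEx(m,cv2.MORPH_OPEN,np.ones((5,5)))
    c=max(cv2.findContours(m,0,2)[0],key=cv2.contourArea)[:,0,:]
    L=np.array([c[c[:,1]==r][:,0].min() for r in range(45,110,5) if (c[:,1]==r).any()])
    Rr=np.array([c[c[:,1]==r][:,0].max() for r in range(45,110,5) if (c[:,1]==r).any()])
    T=[(u,m[:,u].argmax()) for u in range(150,400,25)]
    return L,Rr,T
if __name__=="__main__":
    for f in("pics/w8.png","pics/w9.png"):print(f,*corners(cv2.imread(f)))
    s=read_state();print(s["tool_pos"].round(4),s["wrist_force"].round(1),s["opening"])
    w=camera("wrist");cv2.imwrite("pics/w10.png",w);print(*corners(w))
E
python3 c.py
```

```text
pics/w8.png [108 110 122 113 113 124 125 116] [108 110 122 113 113 124 163 126] [(150, np.int64(73)), (175, np.int64(74)), (200, np.int64(136)), (225, np.int64(144)), (250, np.int64(0)), (275, np.int64(0)), (300, np.int64(217)), (325, np.int64(224)), (350, np.int64(0)), (375, np.int64(0))]
pics/w9.png [116 140 133 118 186 121 223 217 124 188] [184 190 133 192 215 224 227 230 180 188] [(150, np.int64(34)), (175, np.int64(42)), (200, np.int64(71)), (225, np.int64(72)), (250, np.int64(73)), (275, np.int64(341)), (300, np.int64(219)), (325, np.int64(222)), (350, np.int64(279)), (375, np.int64(0))]
[0.5632 0.0144 0.141 ] [-4.7 -0.8  3.7] 0.016538353301065276
[113 129 130 115 132 118 141 134 135 120 143] [173 187 184 165 190 118 224 216 213 142 178] [(150, np.int64(57)), (175, np.int64(67)), (200, np.int64(72)), (225, np.int64(73)), (250, np.int64(0)), (275, np.int64(344)), (300, np.int64(217)), (325, np.int64(222)), (350, np.int64(286)), (375, np.int64(0))]
```

Request:
play_rows([
  [-0.9,0,0,-0.004,0],
  [-0.9,0,0,-0.008,0],
  [-0.9,0,0,-0.008,0],
  [-0.9,0,0,-0.004,0],
  [-0.9,0,0,0,0],
  [-0.9,0,0,0.002,0],
  [-0.9,0,0,0.002,0],
  [-0.9,0,0,0.002,0],
])

```text
clock: 25.13
tool_pos: [0.5636, 0.0147, 0.1422]
eef_rot: [0.709, 0.706, -0.0, -0.001]
wrist_force: [-0.4, -0.6, -3.6]
opening: 0.0162
gripper_force: 49.8
```

```bash
python3 - <<'E'
from c import *
s=read_state();print(s["tool_pos"].round(4),s["wrist_force"].round(1),s["wrist_torque"].round(2),s["opening"])
w=camera("wrist");cv2.imwrite("pics/w11.png",w)
for n in(8,9,10,11):
    g=cv2.cvtColor(cv2.imread(f"pics/w{n}.png"),cv2.COLOR_BGR2GRAY).astype(float);g=cv2.GaussianBlur(g,(3,3),0)
    dx=cv2.Sobel(g,-1,1,0)
    print(n,[(90+dx[r,90:170].argmax(),380+dx[r,380:510].argmin()) for r in(50,60,70)])
E
```

```text
[0.5636 0.0147 0.1422] [-0.4 -0.6 -3.6] [ 0.04  0.02 -0.05] 0.016234117594081086
8 [(np.int64(106), np.int64(447)), (np.int64(107), np.int64(445)), (np.int64(109), np.int64(443))]
9 [(np.int64(115), np.int64(461)), (np.int64(117), np.int64(458)), (np.int64(118), np.int64(456))]
10 [(np.int64(112), np.int64(455)), (np.int64(114), np.int64(453)), (np.int64(115), np.int64(451))]
11 [(np.int64(118), np.int64(459)), (np.int64(120), np.int64(457)), (np.int64(121), np.int64(455))]
```

Request:
play_rows([
  [-0.9,-0.004,-0.0005,-0.001,0],
  [-0.9,-0.008,-0.0005,-0.001,0],
  [-0.9,-0.012,-0.0005,-0.001,0],
  [-0.9,-0.015,-0.0005,-0.001,0],
  [-0.9,-0.018,-0.0005,-0.001,0],
  [-0.9,-0.018,-0.0005,-0.001,0],
  [-0.9,-0.018,-0.0005,-0.001,0],
])

```text
clock: 25.77
tool_pos: [0.546, 0.014, 0.1424]
eef_rot: [0.709, 0.706, 0.0, 0.0]
wrist_force: [0.1, 0.2, -3.8]
opening: 0.0165
gripper_force: 49.8
```

```bash
python3 - <<'E'
from c import *
s=read_state();print(s["tool_pos"].round(4),s["wrist_force"].round(1),s["wrist_torque"].round(2),s["opening"])
w=camera("wrist");cv2.imwrite("pics/w12.png",w);a=camera("side");cv2.imwrite("pics/s12.png",a)
v=np.zeros((600,512,3),np.uint8);v[:384]=w;v[384:,:410]=cv2.resize(a[165:255,205:376],(410,216))
cv2.imwrite("pics/v12.png",v)
E
```

```text
[0.546  0.014  0.1424] [ 0.1  0.2 -3.8] [-0.01  0.05  0.02] 0.016463483291478266
```

View pics/v12.png

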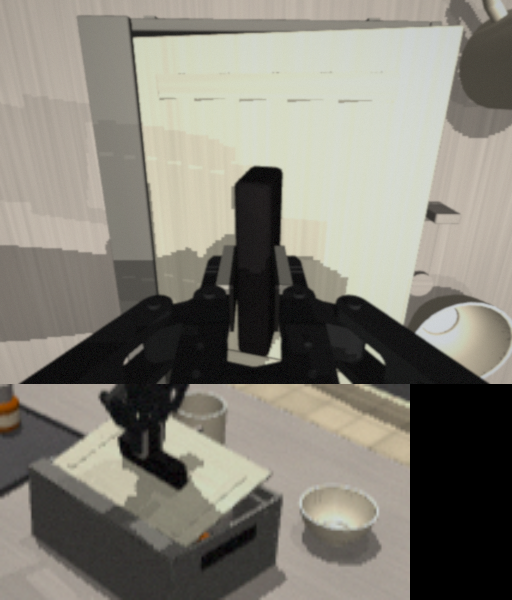

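Request:
play_rows([
  [-0.9,-0.001,0.0005,0,0],
  [-0.9,-0.001,0.0005,-0.003,0],
  [-0.9,-0.001,0.0005,-0.006,0],
  [-0.9,-0.001,0.0005,-0.009,0],
  [-0.9,-0.001,0.0005,-0.009,0],
  [-0.9,-0.001,0.0005,-0.009,0],
], grip_force=20)

```text
clock: 26.37
tool_pos: [0.5449, 0.0146, 0.1329]
eef_rot: [0.709, 0.706, -0.0, -0.0]
wrist_force: [0.1, -0.0, -2.4]
opening: 0.0164
gripper_force: 49.9
```

Request:
play_rows([
  [-0.9,0,0,-0.002,0],
  [-0.9,0,0,-0.004,0],
  [-0.9,0,0,-0.005,0],
  [-0.9,0,0,-0.005,0],
  [-0.9,0,0,-0.005,0],
])

```text
clock: 26.78
tool_pos: [0.5452, 0.0145, 0.1285]
eef_rot: [0.709, 0.706, 0.0, 0.0]
wrist_force: [-0.7, 1.0, -2.8]
opening: 0.0163
gripper_force: 49.7
```

Request:
play_rows([
  [-0.9,0,0,-0.002,0],
  [-0.9,0,0,-0.003,0],
  [-0.9,0,0,-0.003,0],
  [-0.9,0,0,-0.003,0],
])

```text
clock: 27.12
tool_pos: [0.5455, 0.0147, 0.1259]
eef_rot: [0.709, 0.706, 0.0, 0.0]
wrist_force: [0.2, 1.8, 0.6]
opening: 0.0168
gripper_force: 48.8
```

```bash
python3 - <<'E'
from c import *
s=read_state();print(s["tool_pos"].round(4),s["wrist_force"].round(1),s["wrist_torque"].round(2),s["opening"])
w=camera("wrist");cv2.imwrite("pics/w13.png",w)
for n in(6,11,12,13):
    g=cv2.cvtColor(cv2.imread(f"pics/w{n}.png"),cv2.COLOR_BGR2GRAY).astype(float);g=cv2.GaussianBlur(g,(3,3),0)
    dx=cv2.Sobel(g,-1,1,0);dy=cv2.Sobel(g,-1,0,1)
    print(n,[(80+dx[r,80:170].argmax(),380+dx[r,380:510].argmin()) for r in(50,60,70)],[15+dy[15:50,u].argmax() for u in(170,220,300,350,390)])
E
```

```text
[0.5455 0.0147 0.1259] [0.2 1.8 0.6] [ 0.11  0.15 -0.15] 0.0167686783009754
6 [(np.int64(88), np.int64(421)), (np.int64(89), np.int64(420)), (np.int64(91), np.int64(418))] [np.int64(36), np.int64(36), np.int64(36), np.int64(36), np.int64(36)]
11 [(np.int64(118), np.int64(459)), (np.int64(120), np.int64(457)), (np.int64(121), np.int64(455))] [np.int64(35), np.int64(34), np.int64(31), np.int64(29), np.int64(28)]
12 [(np.int64(134), np.int64(459)), (np.int64(135), np.int64(457)), (np.int64(136), np.int64(454))] [np.int64(35), np.int64(34), np.int64(31), np.int64(29), np.int64(28)]
13 [(np.int64(123), np.int64(453)), (np.int64(124), np.int64(452)), (np.int64(125), np.int64(450))] [np.int64(39), np.int64(37), np.int64(34), np.int64(32), np.int64(31)]
```

Request:
play_rows([
  [-0.9,0,0,0.004,0],
  [-0.9,0,0,0.008,0],
  [-0.9,0,0,0.012,0],
  [-0.9,0,0,0.0135,0],
  [-0.9,0,0,0.0135,0],
  [-0.9,0,0,0.0135,0],
])

```text
clock: 27.67
tool_pos: [0.5448, 0.0145, 0.1387]
eef_rot: [0.708, 0.706, -0.0, -0.0]
wrist_force: [-0.4, 0.2, -3.4]
opening: 0.0167
gripper_force: 49.7
```

```bash
cat > d.py <<'E'
from c import *
import sys
s=read_state();print(s["tool_pos"].round(4),s["wrist_force"].round(1),s["wrist_torque"].round(2),s["opening"],s["clock"])
w=camera("wrist");cv2.imwrite(f"pics/w{sys.argv[1]}.png",w)
g=cv2.cvtColor(w,cv2.COLOR_BGR2GRAY).astype(float);g=cv2.GaussianBlur(g,(3,3),0)
dx=cv2.Sobel(g,-1,1,0);dy=cv2.Sobel(g,-1,0,1)
print([(80+dx[r,80:170].argmax(),380+dx[r,380:510].argmin()) for r in(50,60,70)],[15+dy[15:50,u].argmax() for u in(170,220,300,350,390)])
E
python3 d.py 14
```

```text
[0.5448 0.0145 0.1387] [-0.4  0.2 -3.4] [0.03 0.02 0.04] 0.016714382250761817 27.6667
[(np.int64(134), np.int64(458)), (np.int64(135), np.int64(462)), (np.int64(136), np.int64(464))] [np.int64(35), np.int64(33), np.int64(31), np.int64(29), np.int64(28)]
```

Request:
play_rows([
  [-0.9,0,0,0.0025,0],
  [-0.9,-0.003,0,0.0025,0],
  [-0.9,-0.006,0,0.0025,0],
  [-0.9,-0.007,0,0.0025,0],
  [-0.9,-0.007,0,0.0025,0],
  [-0.9,-0.007,0,0.0025,0],
])

```text
clock: 28.22
tool_pos: [0.5376, 0.0146, 0.1411]
eef_rot: [0.709, 0.706, -0.0, -0.0]
wrist_force: [-0.6, 0.5, -3.2]
opening: 0.0165
gripper_force: 49.7
```

Request:
play_rows([
  [-0.9,0.0005,0,-0.002,0],
  [-0.9,0.001,0,-0.004,0],
  [-0.9,0.0015,0,-0.006,0],
  [-0.9,0.0015,0,-0.006,0],
  [-0.9,0.0015,0,-0.006,0],
])

```text
clock: 28.63
tool_pos: [0.5401, 0.0146, 0.1357]
eef_rot: [0.708, 0.706, 0.0, 0.0]
wrist_force: [0.5, 2.3, -0.2]
opening: 0.0161
gripper_force: 45.2
```

Request:
play_rows([
  [-0.9,0.001,0,-0.003,0],
  [-0.9,0.002,0,-0.005,0],
  [-0.9,0.002,0,-0.005,0],
  [-0.9,0.002,0,-0.005,0],
])

```text
clock: 28.97
tool_pos: [0.5423, 0.0144, 0.1307]
eef_rot: [0.709, 0.706, 0.0, 0.001]
wrist_force: [2.3, 1.2, 1.1]
opening: 0.0165
gripper_force: 40.5
```

```bash
python3 d.py 15
```

```text
[0.5423 0.0144 0.1307] [2.3 1.2 1.1] [-0.02 -0.17 -0.02] 0.01653326863858048 28.9667
[(np.int64(133), np.int64(439)), (np.int64(134), np.int64(437)), (np.int64(135), np.int64(436))] [np.int64(37), np.int64(36), np.int64(35), np.int64(34), np.int64(33)]
```

Request:
play_rows([
  [-0.9,0.001,0,-0.003,0],
  [-0.9,0.002,0,-0.005,0],
  [-0.9,0.002,0,-0.005,0],
  [-0.9,0.002,0,-0.005,0],
])

```text
clock: 29.35
tool_pos: [0.5437, 0.0144, 0.1252]
eef_rot: [0.708, 0.706, -0.0, 0.0]
wrist_force: [1.9, 0.3, 1.5]
opening: 0.0165
gripper_force: 40.9
```

```bash
python3 d.py 16
```

```text
[0.5437 0.0144 0.1252] [1.9 0.3 1.5] [-0.05 -0.23 -0.01] 0.016517422155660242 29.35
[(np.int64(126), np.int64(433)), (np.int64(127), np.int64(429)), (np.int64(128), np.int64(428))] [np.int64(36), np.int64(36), np.int64(35), np.int64(34), np.int64(34)]
```

Nearly level; a last few millimetres, then release and lift.

Request:
play_rows([
  [-0.9,0.001,0,-0.002,0],
  [-0.9,0.002,0,-0.0035,0],
  [-0.9,0.002,0,-0.0035,0],
  [-0.9,0.002,0,-0.0035,0],
])

```text
clock: 29.73
tool_pos: [0.5452, 0.0144, 0.1216]
eef_rot: [0.708, 0.706, -0.001, -0.0]
wrist_force: [0.7, -1.2, 2.2]
opening: 0.0165
gripper_force: 42.0
```

Request:
play_rows([
  [-0.3,0,0,0,0],
  [-0.1,0,0,0,0],
  [0,0,0,0.01,0],
  [0,0,0,0.04,0],
  [0,0,0,0.08,0],
  [0,0,0,0.12,0],
  [0,0,0,0.12,0],
  [0,0,0,0.12,0],
])

```text
clock: 30.4
tool_pos: [0.5473, 0.0144, 0.2462]
eef_rot: [0.708, 0.706, 0.002, 0.003]
wrist_force: [0.2, -0.3, 0.2]
opening: 0.0426
gripper_force: 0.0
```

```bash
python3 - <<'E'
from h import *
s=read_state();print(s["tool_pos"].round(4),s["clock"])
w=camera("wrist");a=camera("side");t=camera("top");cv2.imwrite("pics/w17.png",w);cv2.imwrite("pics/t17.png",t)
v=np.zeros((600,512,3),np.uint8);v[:384]=w;v[384:,:247]=cv2.resize(a[150:290,190:350],(247,216))
v[384:,256:]=cv2.resize(np.clip(t[140:248,206:334]*1.7,0,255).astype(np.uint8),(256,216))
cv2.imwrite("pics/v17.png",v)
E
```

```text
[0.5473 0.0144 0.2462] 30.4
```

View pics/v17.png

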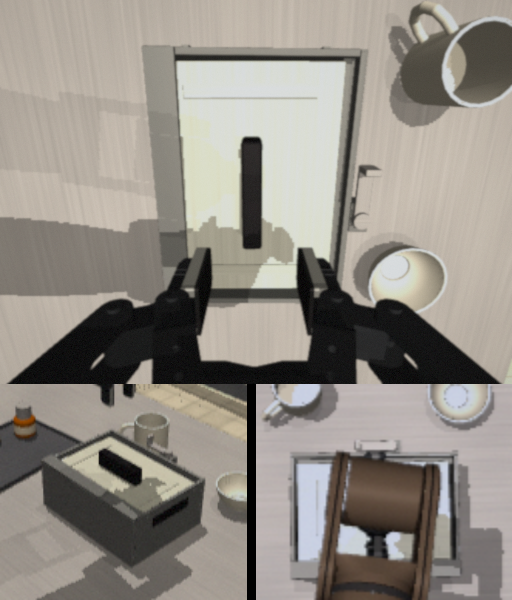

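```bash
python3 - <<'E'
from h import *
s=read_state()
print("lid",wray(s,345,60,.093),wray(s,177,60,.093),wray(s,251,141,.127))
print("bar",wray(s,242,141,.127),wray(s,261,141,.127),wray(s,251,247,.127))
print("pin",wray(s,360,220,.109),"tab",wray(s,370,171,.126),wray(s,360,168,.126),wray(s,381,171,.126))
E
```

```text
lid [0.62211506 0.12236935] [0.47995648 0.12289531] [0.5426183  0.05936168]
bar [0.5353509  0.05938353] [0.55069177 0.05933741] [ 0.54202542 -0.03565612]
pin [ 0.64400646 -0.01698541] tab [0.6417519  0.03405043] [0.63315418 0.03662967] [0.65091957 0.0340255 ]
```

Request:
play_rows([
  [0,0.002,-0.006,-0.04,0],
  [0,0.002,-0.006,-0.08,0],
  [0,0.002,-0.006,-0.11,0],
  [0,0.002,-0.006,-0.128,0],
  [0,0.002,-0.006,-0.128,0],
  [0,0.002,-0.006,-0.128,0],
  [-0.4,0.002,-0.006,-0.128,0],
  [-0.65,0.002,-0.006,-0.128,0],
  [-0.65,0.002,-0.006,-0.128,0],
  [-0.65,0.002,-0.006,-0.128,0],
], grip_force=20)

```text
clock: 31.38
tool_pos: [0.5486, 0.0084, 0.1157]
eef_rot: [0.708, 0.706, 0.001, 0.001]
wrist_force: [-1.0, 0.5, 3.3]
opening: 0.0173
gripper_force: 22.7
```

```bash
python3 - <<'E'
from h import *
s=read_state();print(s["tool_pos"].round(4),s["wrist_force"].round(1),s["opening"],s["gripper_force"])
E
```

```text
[0.5486 0.0084 0.1157] [-1.   0.5  3.3] 0.01731077196595086 22.66014665365219
```

Request:
play_rows([
  [-0.3,0,0,0,0],
  [-0.1,0,0,0,0],
  [-0.1,0,0,0.03,0],
  [-0.1,0,0,0.06,0],
  [-1,0.03,0.005,0.06,0],
  [-1,0.06,0.012,0.06,0],
  [-1,0.095,0.02,0.06,0],
  [-1,0.1275,0.0235,0.06,0],
  [-1,0.1275,0.0235,0.06,0],
  [-1,0.1275,0.0235,0.06,0],
])

```text
clock: 32.22
tool_pos: [0.6759, 0.0322, 0.1726]
eef_rot: [0.708, 0.706, -0.0, -0.001]
wrist_force: [-0.1, -0.2, -0.4]
opening: -0.0001
gripper_force: 0.0
```

Request:
play_rows([
  [-1,0,0,-0.03,0],
  [-1,0,0,-0.055,0],
  [-1,0,0,-0.06,0],
  [-1,0,0,-0.06,0],
  [-1,0,0,-0.06,0],
])

```text
clock: 32.63
tool_pos: [0.6748, 0.0319, 0.1147]
eef_rot: [0.709, 0.706, 0.0, 0.0]
wrist_force: [-0.2, 0.9, 0.5]
opening: -0.0001
gripper_force: 0.0
```

Request:
play_rows([
  [-1,-0.009,0.0015,-0.001,0],
  [-1,-0.018,0.003,-0.001,0],
  [-1,-0.024,0.0035,-0.001,0],
  [-1,-0.029,0.004,-0.001,0],
  [-1,-0.034,0.0035,-0.001,0],
  [-1,-0.0395,0.0026,-0.001,0],
  [-1,-0.0395,0.0026,-0.001,0],
])

```text
clock: 33.22
tool_pos: [0.6343, 0.0348, 0.1127]
eef_rot: [0.708, 0.706, -0.0, -0.001]
wrist_force: [-0.0, 0.3, 0.2]
opening: 0.0001
gripper_force: 0.0
```

Request:
play_rows([
  [-1,-0.0105,-0.0035,0,0],
  [-1,-0.0195,-0.0085,0,0],
  [-1,-0.0275,-0.0155,0,0],
  [-1,-0.031,-0.02,0,0],
  [-1,-0.0345,-0.0245,0,0],
  [-1,-0.037,-0.029,0,0],
  [-1,-0.0385,-0.0326,0,0],
  [-1,-0.0385,-0.0326,0,0],
])

```text
clock: 33.88
tool_pos: [0.5968, 0.0011, 0.1128]
eef_rot: [0.709, 0.705, -0.0, -0.0]
wrist_force: [-0.0, -0.2, -0.1]
opening: -0.0002
gripper_force: 0.0
```

```bash
python3 - <<'E'
from h import *
s=read_state();print(s["tool_pos"].round(4),s["wrist_force"].round(1),s["wrist_torque"].round(2))
E
```

```text
[0.5968 0.0011 0.1128] [-0.  -0.2 -0.1] [-0.02  0.01 -0.04]
```

Request:
play_rows([
  [-1,0,-0.002,0,0],
  [-1,0,-0.004,0,0],
  [-1,0,-0.005,0,0],
  [-1,0,-0.005,0,0],
])

```text
clock: 34.22
tool_pos: [0.5968, -0.0013, 0.1127]
eef_rot: [0.709, 0.705, 0.001, -0.002]
wrist_force: [-0.9, 5.5, 1.6]
opening: -0.0
gripper_force: 2.8
```

Request:
play_rows([
  [-1,0,0.006,0,0],
  [-1,0,0.012,0.02,0],
  [-1,-0.02,0.012,0.06,0],
  [-1,-0.05,0.012,0.1,0],
  [-1,-0.05,0.012,0.13,0],
  [-1,-0.05,0.012,0.13,0],
  [-1,-0.05,0.012,0.13,0],
])

```text
clock: 34.8
tool_pos: [0.5488, 0.0087, 0.2469]
eef_rot: [0.708, 0.706, 0.002, 0.004]
wrist_force: [-0.2, -0.6, -0.3]
opening: 0.0001
gripper_force: 0.0
```

```bash
python3 - <<'E'
from h import *
s=read_state();print(s["tool_pos"].round(4),s["clock"])
w=camera("wrist");cv2.imwrite("pics/w18.png",w)
# expected pixels of the tab for angles, in this wrist view
c=get_calibration("wrist");M=c["tool_from_camera"];R=Ro.from_quat(s["eef_rot"]).as_matrix()
def wp(P):
    q=np.linalg.inv(M)@np.r_[R.T@(np.array(P)-s["tool_pos"]),1];p=c["camera_matrix"]@q[:3];return p[:2]/p[2]
pin=np.array([.6485,-.018])
for f in(0.1,.6,1.0,1.3,1.57):
    print(f,wp([*(pin+.05*np.array([-np.sin(f),np.cos(f)])),.126]).round())
g=cv2.cvtColor(w,cv2.COLOR_BGR2GRAY);u,v=wp([*pin,.109]).round().astype(int);print("pin",u,v)
x0,y0=u-110,v-80
for r in range(max(0,v-80),min(384,v+30),5):print(r,' '.join('%3d'%k for k in g[r,u-100:u+20:5]))
E
```

```text
[0.5488 0.0087 0.2469] 34.8
0.1 [363. 164.]
0.6 [335. 174.]
1.0 [318. 190.]
1.3 [310. 205.]
1.57 [307. 219.]
pin 357 212
132  18 171 217 216 217 218 217 217 216 217 217 219 216 217 217 218 217 148  39 145 167 188 188 182
137  41  65 218 217 218 217 216 218 217 217 217 218 217 217 216 217 218 142  38 144 170 186 187 183
142  47  56 217 218 217 218 217 218 217 218 215 216 217 217 217 217 218 131  36 143 180 185 187 184
147  44  58 217 218 217 218 217 217 217 217 218 218 218 217 218 217 217 117  39 145 184 185 186 184
152  46  75 217 218 216 217 218 218 216 217 217 218 217 216 217 217 216 108  53 143 184 184 184 185
157  44  72 218 217 216 216 216 218 218 217 218 217 218 219 218 217 213  88  64 142 183 186 185 185
162  44  72 218 218 218 218 218 217 215 218 217 218 218 217 218 217 208  81  97 143 186 185 183 188
167  44  75 217 218 217 216 217 216 219 217 216 217 218 218 217 216 197  66 111 148 187 187 185 187
172  44  72 217 217 215 217 217 217 217 216 217 217 217 217 218 217 176  57 130 157 190 189 186 188
177  38  94 217 218 217 217 217 217 219 218 216 218 217 218 217 217 171  49 137
[... 520 characters left out ...]

207  39 101 217 218 217 217 217 217 215 139  80 154 160 158 158 157 156 153 155 155  80 121 150 188
212  35 102 217 218 216 216 218 218 208 137  65 109 187 187 188 186 185 186 187 121 187 185 185 189
217  36 102 218 217 216 217 218 217 211 144 101 190 184 184 186 183 183 184 184 122 186 185 184 189
222  34 100 217 216 217 217 216 217 191 176 133 189 216 216 215 206  62 129 108 129 174 180 190 188
227  33  83 215 218 216 217 218 219 218 217 195 187 217 217 216 191  49 135 177 191 187 182 189 188
232  30  84 160 161 207 216 217 218 218 215 218 217 216 218 218 173  43 137 188 192 192 189 187 178
237  24  84 161 158 154 157 163 217 218 217 217 217 216 216 217 162  38 138 187 193 189 186 175 174
```

```bash
python3 - <<'E'
from h import *
a=camera("top");hsv=cv2.cvtColor(a,cv2.COLOR_BGR2HSV)
m=cv2.inRange(hsv,(0,0,110),(180,60,255))[180:256,132:190];n,_,st,ce=cv2.connectedComponentsWithStats(m)
for i in range(1,n):
    if st[i,4]>30: print("cap",st[i,4],(ce[i]+[132,180]).round(1),ray("top",*(ce[i]+[132,180]),.08).round(4))
s=read_state();w=cv2.imread("pics/w18.png");g=cv2.cvtColor(w,cv2.COLOR_BGR2GRAY)
# lid far edge row at two columns and lid right edge x
d=cv2.Sobel(cv2.GaussianBlur(g.astype(float),(3,3),0),-1,0,1)
for u in(200,240,280,320): print(u,40+d[40:90,u].argmax())
print(wray(s,341,132,.093),wray(s,334,222,.093))
E
```

```text
cap 90 [141.1 192.5] [0.5978 0.3794]
cap 65 [134.6 221. ] [0.5125 0.3994]
200 53
240 53
280 53
320 53
[0.62715346 0.05623435] [ 0.62759715 -0.03251782]
```

```bash
python3 -c "
from cell import *
print(hand_in())"
```

```text
the job is handed in; nothing more can be done
None
```

I handed the job in with six jars in the carrier, the lid hooked under the lip and lying flat on both ledges, and the catch swung fully shut. The two left-over jars are on the baking sheet, one of them knocked a couple of centimetres aside but still standing when last seen; no verdict came back.

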